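Load a brake pad into the inspection punch and stamp it

ROBOT

A 6-joint arm with a two-finger parallel gripper is mounted at the origin on the work surface. World frame = base frame: x ahead of the robot, y to its left, z up, the work surface at z = 0. Lengths are in mm, angles in degrees, forces in N, time in s.
With the tool pointing down it reaches from about 350 to 950 mm from the base axis. Payload 17.4 kg.
Tool frame: the origin (TCP) lies between the finger pads; the fingertips stand 22 mm ahead of it and the grasp point (between the pads) lies 3 mm ahead of it; z points along the fingers, y is the direction in which the jaws open and shut (so a half turn about z gives the same grasp; the last joint's range is limited). The gripper opens to 93 mm and grips with 3 to 60 N. Pads are 15 mm wide; open, the fingers measure 128 mm over their backs; the gripper's body (75 mm by 188 mm) begins 65 mm behind the grasp point.
Start: joints at [-75.963, 6.646, 82.598, -0, 90.757, -2.166], TCP at [188.346, -648.196, 240.646] pointing down, gripper open.
Joint ranges: [-162.19, 162.19], [-47.58, 125.68], [4.15, 143.07], [-65.23, 245.23], [0.69, 171.88], [-170.13, 170.13]. Speed limits (degrees/s): [108.29, 108.29, 127.2, 180, 180, 180].

INTERFACE

Orientations are given as [roll, pitch, yaw] about the fixed x, y, z axes, in that order (R = Rz(yaw) Ry(pitch) Rx(roll)).
In Python, from bench import r gives the robot as it stands. The module is installed in compiled form; this text tells all that it offers.
- The arm moves only by the shell command python3 -m pendant 'ROWS' [FORCE]. ROWS is JSON, a list that holds one entry, the list of rows, each a list of 7 numbers: the turn, a rotation vector about the tool's x, y, z in degrees, then the shift along the tool's x, y, z in mm, then the closure, from -1 (fully open) to 1 (shut). A call has 1 to 20 rows; each row is the pose to reach, as a shift and turn from the pose measured when the call began, along the tool's axes at that moment; what a row does not reach only later rows make up. A row lasts 1/12 s, in which the tool goes at most 41.7 mm and 7.16 degrees, less where a joint would pass 70% of its speed; a pose out of reach is approached as far as the arm can. A call with a gripper value outside its range is refused whole. The fingers move at their own pace and stop on an object; FORCE is the grip in N (left out, the last holds). Time passes only in rows, so rows that repeat a pose let the fingers close. It gives the time, the measured TCP pose, the force and the opening at its end, in the units of the state.
- r.get_obs(): the state, without advancing time (a new reading comes with each control period).
- r.camera(name): name is "side" or "top" or "wrist"; returns a dict with "image" (480x640x3 uint8, red, green, blue), "range_z" (480x640 float32, mm along the optical axis (not along the pixel's ray), 0 where there is no reading), "fx", "fy", "cx", "cy" (pixels), "R" (3x3) and "t" (3): a world point X has camera coordinates R X + t. Camera axes: x right, y down, z forward; pixel columns grow to the right and rows downward; lengths in mm; the calibration is good to about 2 mm. A picture is of the moment at which its call begins.
- r.finish_job(): hands the job in, once; it reports no verdict.
The state is a dict: "time_s": time; "qpos": joint angles; "joint_vel": joint speeds; "effort": joint torques, N m; "eef_pos": TCP position; "tcp_rot": TCP orientation; "force": force on the tool from outside, world axes, zero at the start; "ft_torque": the same for the moment, N m; "opening": finger opening in mm.
Only numpy, scipy, OpenCV 4.12 (cv2) and the standard library are available. Lean on these libraries where they do the work, as an engineer would, in place of code of your own. Each camera call takes 0.05 s, during which the arm holds its last target.

TASK

Take the wide brake pad out of the leaning rack and load it in the punch's cradle: lean it in under the two overhanging hooks with its bottom edge in the slot and its lining to the back, straighten it up until it rests back against the posts, and let go of it. Then press the punch's sprung lever all the way down to its stop and let it spring back up, with the pad left standing in the cradle. Leave the two narrow pads and everything else on the bench where they are.

Things in the scene. Friction and masses are not known exactly. Their poses are not given: they have to be found in the camera images.
- wide_pad: Steel plate 110 wide (y) x 55 tall (z) x 8 thick (x), tab 26 wide x 8 thick on top from z 54 to 103, brown lining 76 x 36 x 6 on the +x face (z 15 to 51); mm. Origin: middle of bottom edge, mid-thickness. 0.32 to 0.48 kg. The pad to load; in one of three rack slots, tab leaning 30 deg towards the robot, lining facing up and away. Hold it by the tab's side edges, 26 apart.
- wide_pad_lining (a point): Centre of the wide pad's lining face: 10 mm along the pad's x and 33 mm along its z from its origin.
- narrow_pad_a: Steel plate 80 wide (y) x 55 tall (z) x 8 thick (x), tab 26 wide x 8 thick on top from z 54 to 103, brown lining 52 x 36 x 6 on the +x face (z 15 to 51); mm. Origin: middle of bottom edge, mid-thickness. Same shape as the wide pad but narrower. Stands in another rack slot; leave it there.
- narrow_pad_b: Steel plate 80 wide (y) x 55 tall (z) x 8 thick (x), tab 26 wide x 8 thick on top from z 54 to 103, brown lining 52 x 36 x 6 on the +x face (z 15 to 51); mm. Origin: middle of bottom edge, mid-thickness. Same as narrow_pad_a, in the remaining slot; leave it there.
- rack: Fixed steel rack, base 250 x 100 mm, origin under its middle, x away from the robot; on the left of the bench. Slots at x -66, 0, +66 mm hold pads with origin 30 mm above the bench, leaning 30 deg to -x. A support plate 60 wide reaches 40 mm up each pad's front (-x) face; a lip 6 mm high stands 6 mm behind its back face. Lift pads out along their own length.
- cradle: Punch's steel holder, fixed. Origin: slot floor, mid-width, at front face of the two posts, 40 mm above bench; x to back, y along slot, z up the posts, leaning back 8 deg from vertical. Slot from x -13 (toe lip 6 high, 6 thick) to 0 (posts), end stops at y +-58 (12 high). Posts at y +-44 to +-58, 65 tall; from each a hook reaches to x -26 at z 59 to 65 (mm).
- cradle_slot (a point): Middle of the slot floor, 6.5 mm in front of the cradle's origin. The hooks bar straight lowering: put the pad's foot here with the tab leaning forward 30 to 45 deg from the posts, then turn it up under the hooks. Loaded: bottom edge on the floor, ears back against the posts, lining between them (free 30 mm back); its weight keeps it there.
- punch: Fixed bench punch on the right of the bench carrying cradle and lever: base 170 x 210 x 14 mm, housing 94 mm high behind the cradle. Origin on the bench under the cradle's origin; x away from the robot, z up.
- lever (a joint): Sprung lever at the punch's right (-y) side: 0 = up at rest, 0.6 rad = down at its stop. A spring returns it; pressing down at the grip takes about 3 N at first and 10 N at the stop.
- lever_grip (a point): Centre of the black grip bar at the lever's end: 58 mm long along the punch's y, 18 mm diameter. At rest 129 mm above the bench, 59 mm in front (-x) of the punch's origin and 112 mm to its right (-y). Pressed from above it sweeps an arc about lever_pivot to 61 mm above the bench.
- lever_pivot (a point): Lever's hinge, axis along the punch's y, 80 mm above the bench, 45 mm behind the punch's origin, 112 mm to its right; 115 mm from the grip's centre. The lever stands 25 deg above level at rest, 9.4 deg below level at the stop.
- oil_bottle: Loose white bottle, 36 mm diameter, 110 mm tall, standing between rack and punch; leave. Origin under its centre.
- bearing_race: Loose steel ring, 56 mm diameter, 16 mm tall, lying flat; leave. Origin under its centre.
- wrench: Loose steel wrench lying flat at the left; leave.
- gear: Loose gear, 76 mm diameter, 28 mm tall with its hub, lying flat at the right; leave. Origin under its centre.

How it is judged:
By the outcome, as a careful person would: the job done as asked, in the order asked, and still so for the second after the job is handed in, with the robot touching nothing.
It also fails if it takes over 66 s, if anything falls off the work surface, if the arm or the gripper's body presses on something with over 40 N, if the wrist force passes 120 N, or if a joint passes its speed limit or range.

## Working session

There is one attempt and no reset: what is moved stays moved. The work goes in short steps, Python scripts to look and compute and a shell command to move; the robot and the scene stay as the last step left them, time stands still between calls to the robot, and variables do not carry over. Pictures are saved under pics/ and viewed, and the job is handed in when it is done.

```bash
mkdir -p pics; python3 - <<'E'
from bench import r
import cv2,json
print(r.get_obs())
for n in ["side","top","wrist"]:
    c=r.camera(n); cv2.imwrite(f"pics/{n}0.png",c["image"][:,:,::-1]); print(n,c["fx"],c["cx"],c["cy"],c["R"].round(3).tolist(),c["t"])
E
```

```text
{'time_s': 0.0, 'qpos': array([-7.59645337e+01,  6.67603698e+00,  8.26350922e+01,  7.09456289e-04,
        9.07577153e+01, -2.16644341e+00]), 'joint_vel': array([ 0.03701068, -0.04008404,  0.09330871,  0.01236804, -0.01038322,
        0.0472253 ]), 'effort': array([ 6.62133571e-04, -7.21258378e+01, -6.22612453e+01,  7.80456536e-02,
        2.37339718e-02, -1.55590701e-04]), 'eef_pos': array([ 188.28457298, -648.0224992 ,  239.88975123]), 'tcp_rot': array([-1.79931231e+02, -3.31139802e-03,  1.62019167e+01]), 'force': array([ 0.03584194,  0.4437184 , -0.02988695]), 'ft_torque': array([ 0.0114751 , -0.0195227 ,  0.02440682]), 'opening': 93.02514238798595}
side 556.9861073686026 326.8260506810061 245.80404864122565 [[-0.92, -0.391, -0.014], [-0.17, 0.433, -0.885], [0.352, -0.812, -0.465]] [ 477.74504247  189.82214454 1173.59124542]
top 582.9506182571222 317.7650947293098 243.36372396531013 [[-0.019, -1.0, 0.001], [-0.997, 0.019, -0.07], [0.07, -0.002, -0.998]] [  18.94416639  511.04079    1154.53394702]
wrist 352.76709016793797 321.50434631216336 242.39786824609365 [[0.28, -0.96, -0.001], [-0.929, -0.271, 0.25], [-0.24, -0.069, -0.968]] [-673.36192693  -30.41076488  389.19753336]
```

View pics/top0.png

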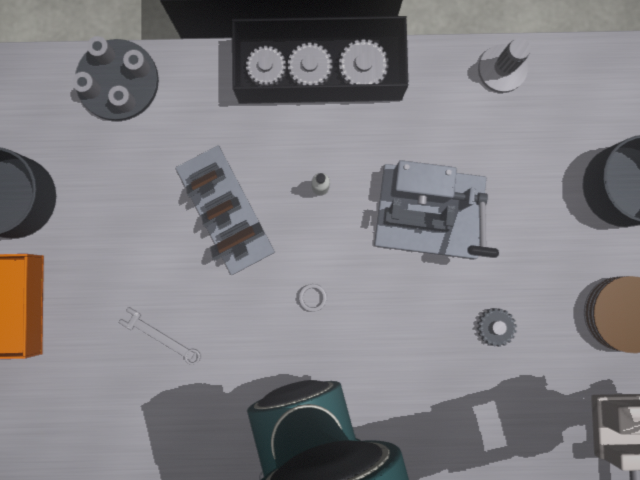

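View pics/side0.png

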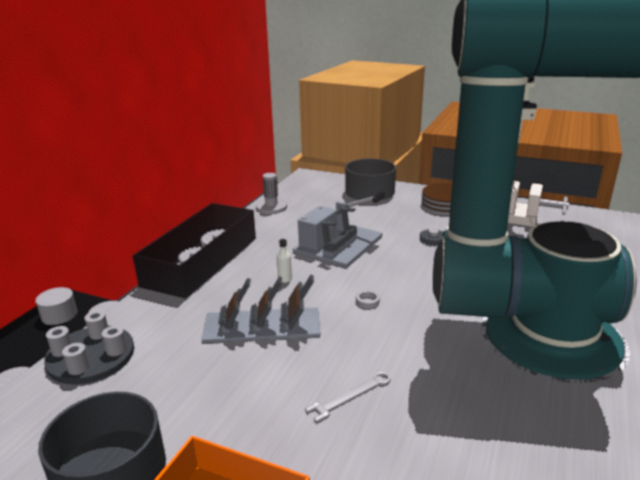

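View pics/wrist0.png

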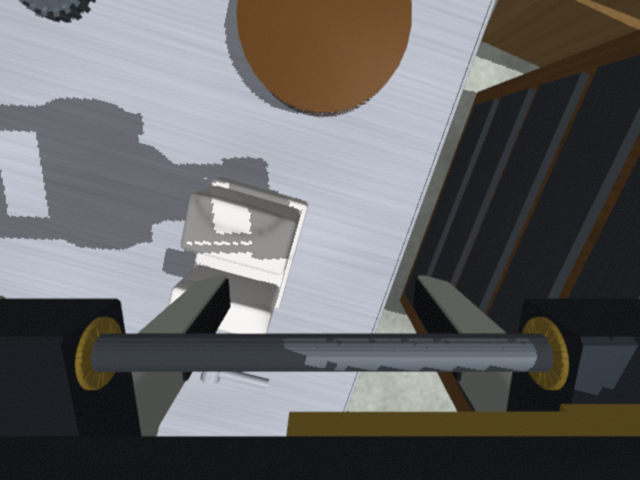

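```bash
cat > h.py <<'E'
import numpy as np,cv2
from bench import r
def pts(c):
    z=c["range_z"].astype(float); v,u=np.mgrid[0:480,0:640]
    P=np.stack([(u-c["cx"])/c["fx"]*z,(v-c["cy"])/c["fy"]*z,z],-1)
    W=(P-c["t"])@c["R"]; W[z<=0]=np.nan
    return W
def proj(c,X):
    p=c["R"]@np.array(X,float)+c["t"]; return c["fx"]*p[0]/p[2]+c["cx"],c["fy"]*p[1]/p[2]+c["cy"]
def ray(c,u,v,h):
    d=c["R"].T@np.array([(u-c["cx"])/c["fx"],(v-c["cy"])/c["fy"],1]); o=-c["R"].T@c["t"]
    return o+d*(h-o[2])/d[2]
E
python3 - <<'E'
from h import *
c=r.camera("top"); W=pts(c); im=c["image"][:,:,::-1]
a=cv2.resize(im[135:285,165:285],None,fx=4,fy=4,interpolation=cv2.INTER_CUBIC)
b=cv2.resize(im[145:275,365:510],None,fx=4,fy=4,interpolation=cv2.INTER_CUBIC)
cv2.imwrite("pics/topr.png",a);cv2.imwrite("pics/topp.png",b)
print("bench z",np.nanmedian(W[330:350,250:300],axis=(0,1)))
for n,(x0,x1,y0,y1) in dict(rack=(165,285,135,285),punch=(365,510,145,275)).items():
    w=W[y0:y1,x0:x1]; 
    h=np.histogram(w[...,2],bins=np.arange(-5,160,5)); print(n,dict(zip(h[1][:-1].tolist(),h[0].tolist())))
np.save("topW.npy",W)
E
```

```text
bench z [319.74917399 100.86424162  -0.52970142]
rack {-5: 6746, 0: 4722, 5: 1930, 10: 1216, 15: 32, 20: 2, 25: 22, 30: 198, 35: 362, 40: 192, 45: 91, 50: 133, 55: 144, 60: 145, 65: 144, 70: 257, 75: 649, 80: 114, 85: 38, 90: 48, 95: 49, 100: 45, 105: 53, 110: 51, 115: 155, 120: 58, 125: 0, 130: 0, 135: 0, 140: 0, 145: 0, 150: 0}
punch {-5: 5026, 0: 4109, 5: 392, 10: 3055, 15: 1220, 20: 71, 25: 72, 30: 83, 35: 370, 40: 338, 45: 227, 50: 98, 55: 55, 60: 42, 65: 51, 70: 57, 75: 102, 80: 127, 85: 247, 90: 1391, 95: 558, 100: 241, 105: 183, 110: 39, 115: 43, 120: 40, 125: 40, 130: 128, 135: 154, 140: 5, 145: 0, 150: 0}
```

View pics/topr.png

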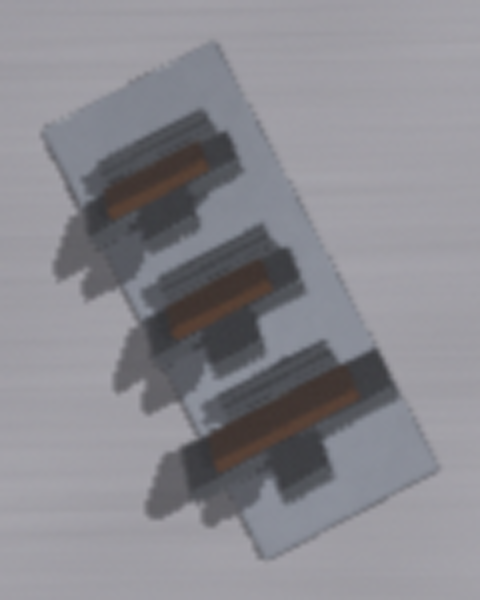

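View pics/topp.png

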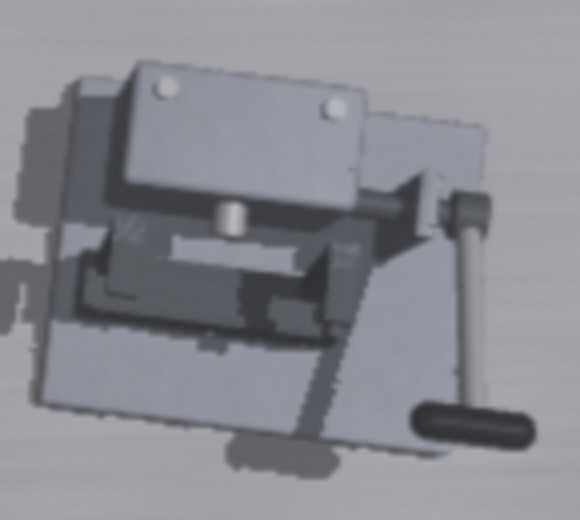

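```bash
python3 - <<'E'
from h import *
c=r.camera("top"); W=pts(c); im=c["image"].astype(int)
np.set_printoptions(precision=1,suppress=True)
def reg(x0,x1,y0,y1):
    m=np.zeros((480,640),bool); m[y0:y1,x0:x1]=1; return m
def rect(m,name):
    p=W[m][:,:2].astype(np.float32); (cx,cy),(a,b),t=cv2.minAreaRect(p); print(name,m.sum(),(cx,cy),a,b,t, "zmed",np.median(W[m][:,2]))
    return cv2.boxPoints(((cx,cy),(a,b),t))
z=W[...,2]
m=reg(170,280,140,280)&(z>5)&(z<18); print(rect(m,"rackbase"))
# rack mask by largest comp, image corners
n,l,s,_=cv2.connectedComponentsWithStats(m.astype(np.uint8)); k=1+s[1:,4].argmax(); print(rect(l==k,"rackcomp"))
m=reg(370,505,145,275)&(z>9)&(z<19)
n,l,s,_=cv2.connectedComponentsWithStats(m.astype(np.uint8)); k=1+s[1:,4].argmax(); print(rect(l==k,"punchbase"))
m=reg(370,505,145,275)&(z>88)&(z<97); n,l,s,_=cv2.connectedComponentsWithStats(m.astype(np.uint8)); k=1+s[1:,4].argmax(); print(rect(l==k,"housing"))
m=reg(460,505,235,262)&(z>110); print(rect(m,"grip"))
m=reg(380,460,190,240)&(z>92)&(z<112); print(rect(m,"hooks")); print(W[m][:,2].mean())
# brown lining
br=(im[...,0]-im[...,2]>25)
for nm,rg in dict(a=(170,280,160,200),b=(170,280,190,222),wide=(170,280,218,275)).items():
    m=reg(*rg)&br; print(rect(m,"lining "+nm), W[m].mean(0)); 
# tabs
m=reg(170,280,140,280)&(z>85); n,l,s,_=cv2.connectedComponentsWithStats(m.astype(np.uint8))
for k in range(1,n):
    if s[k,4]>20: 
        print(rect(l==k,"tab%d"%k), W[l==k].mean(0), W[l==k].max(0))
E
```

```text
rackbase 3135 (588.2833862304688, 198.07785034179688) 222.73353576660156 281.72662353515625 89.8959732055664 zmed 9.43580654781638
[[447.2  87. ]
 [728.9  86.5]
 [729.3 309.2]
 [447.6 309.7]]
rackcomp 2212 (617.1209716796875, 215.08279418945312) 180.47872924804688 101.20513153076172 26.898889541625977 zmed 9.552364971725675
[[513.8 219.4]
 [559.5 129.1]
 [720.5 210.8]
 [674.7 301. ]]
punchbase 3906 (573.6179809570312, -219.52549743652344) 209.0643310546875 169.79660034179688 81.56884002685547 zmed 13.678105702740726
[[ 474.3 -310.5]
 [ 642.3 -335.4]
 [ 672.9 -128.6]
 [ 505.  -103.7]]
housing 1724 (624.9420776367188, -201.13388061523438) 119.91981506347656 60.96162414550781 81.72380065917969 zmed 93.33825837885165
[[ 586.1 -256.1]
 [ 646.5 -264.9]
 [ 663.7 -146.2]
 [ 603.4 -137.4]]
grip 377 (494.5456848144531, -290.470703125) 56.519737243652344 40.39764404296875 83.28363037109375 zmed 134.48797502891796
[[ 471.2 -316.2]
 [ 511.3 -320.9]
 [ 517.9 -264.8]
 [ 477.8 -260. ]]
hooks 525 (575.6051635742188, -190.340087890625) 116.33556365966797 70.12044525146484 81.59674835205078 zmed 102.78
[... 704 characters left out ...]
66.9  76.9]
tab1 151 (610.0333251953125, 216.13365173339844) 27.5316104888916 25.819223403930664 25.524986267089844 zmed 112.80908783790525
[[592.  221.9]
 [603.2 198.6]
 [628.  210.4]
 [616.9 233.7]] [608.4 214.8 109. ] [626.  231.9 124.6]
tab3 165 (551.6017456054688, 186.20555114746094) 27.644447326660156 25.827503204345703 26.1905460357666 zmed 111.39935210669803
[[533.5 191.7]
 [544.9 168.5]
 [569.7 180.7]
 [558.3 203.9]] [550.2 185.  108.2] [567.4 201.5 122.4]
tab4 178 (493.0558776855469, 155.38226318359375) 27.559389114379883 26.118244171142578 27.075212478637695 zmed 110.87857751701364
[[474.8 160.7]
 [486.7 137.5]
 [511.3 150. ]
 [499.4 173.3]] [492.  154.3 108.2] [509.9 171.6 124.1]
```

```bash
python3 - <<'E'
from h import *
c=r.camera("top"); W=pts(c)
np.set_printoptions(precision=1,suppress=True)
z=W[...,2]
m=np.zeros(z.shape,bool); m[140:280,170:280]=1
m&=(z>7)&(z<11.5)
P=W[m][:,:2]
for yaw in (25.5,26,26.5,27,27.5):
    a=np.radians(yaw);R=np.array([[np.cos(a),np.sin(a)],[-np.sin(a),np.cos(a)]])
    q=P@R.T
    # trim outliers: histogram
    lo=[];
    for k in range(2):
        h,e=np.histogram(q[:,k],bins=np.arange(q[:,k].min()-2,q[:,k].max()+3,2)); ok=np.where(h>=8)[0]; lo.append((e[ok[0]],e[ok[-1]+1], h[ok[0]:ok[0]+4].tolist(),h[ok[-1]-3:ok[-1]+1].tolist()))
    ce=np.array([(l[0]+l[1])/2 for l in lo])
    print(yaw,[(l[1]-l[0],l[2],l[3]) for l in lo],ce@R)
# pads: lining plane slices etc: wide tab edges
for nm,(cx,cy) in dict(a=(610,216),b=(551.6,186),w=(493,155)).items():
    q=W[(z>70)&(np.hypot(W[...,0]-cx-12,W[...,1]-cy-6)<70)]
    print(nm,len(q))
    # tab front-upward: points z>88
    t=q[(q[:,2]>90)&(np.hypot(q[:,0]-cx,q[:,1]-cy)<28)]
    s=np.linalg.svd(t-t.mean(0),full_matrices=False); print(t.mean(0),s[1],s[2])
E
```

```text
25.5 [(np.float64(252.0), [22, 33, 27, 28], [25, 29, 25, 8]), (np.float64(104.0), [17, 38, 66, 74], [47, 56, 39, 25])] [585.6 198.5]
26 [(np.float64(250.0), [27, 30, 28, 36], [26, 27, 30, 24]), (np.float64(102.0), [41, 64, 73, 60], [57, 55, 41, 25])] [584.7 198.8]
26.5 [(np.float64(250.00000000000006), [32, 28, 28, 34], [22, 27, 31, 22]), (np.float64(102.0), [36, 66, 74, 63], [51, 68, 50, 18])] [585.  198.6]
27 [(np.float64(250.0), [32, 29, 28, 33], [25, 25, 32, 26]), (np.float64(102.0), [28, 68, 65, 68], [51, 59, 58, 26])] [585.2 198.3]
27.5 [(np.float64(250.00000000000006), [30, 27, 29, 31], [23, 28, 33, 22]), (np.float64(102.0), [26, 68, 56, 66], [55, 50, 63, 28])] [585.2 197.9]
a 680
[607.1 214.3 111.1] [135.1  91.7  24.8] [[-0.5 -0.3  0.8]
 [ 0.4 -0.9 -0. ]
 [ 0.7  0.4  0.6]]
b 972
[548.9 184.5 110.4] [137.7  93.8  23.2] [[-0.5 -0.2  0.8]
 [-0.4  0.9  0. ]
 [ 0.7  0.3  0.6]]
w 844
[491.2 153.9 109.5] [157.3  98.8  28.1] [[-0.5 -0.2  0.8]
 [ 0.4 -0.9  0. ]
 [ 0.7  0.3  0.6]]
```

```bash
python3 - <<'E'
from h import *
c=r.camera("top"); W=pts(c)
np.set_printoptions(precision=1,suppress=True)
z=W[...,2]
a=np.radians(-8.4);R=np.array([[np.cos(a),np.sin(a)],[-np.sin(a),np.cos(a)]])
L=W[...,:2]@R.T
def ext(m,n):
    q=L[m]; print(n,m.sum(),"x",np.percentile(q[:,0],[0,2,50,98,100]),"y",np.percentile(q[:,1],[0,2,50,98,100]),"z",np.percentile(z[m],[2,50,98]))
def reg(x0,x1,y0,y1):
    m=np.zeros((480,640),bool); m[y0:y1,x0:x1]=1; return m
g=reg(466,500,243,260)&(z>118); ext(g,"grip")
ext(reg(370,505,145,275)&(z>10)&(z<17),"base")
ext(reg(370,505,145,275)&(z>91)&(z<96.5),"housing")
# dark posts/hooks image regions from crop: left hook px (392..403,200..220), right (446..455, 206..228)
ext(reg(390,404,198,222)&(z>98)&(z<114),"lhook"); ext(reg(444,458,200,232)&(z>98)&(z<114),"rhook")
ext(reg(384,450,206,235)&(z>30)&(z<60),"slot")
print(z[205:232:2,384:460:3].round(0).astype(int))
O=np.array([0,0])
for n,p,l in (("grip",L[g&(z>132)].mean(0),(-59,-112)),):
    print(n,p, (p-np.array(l))@R)
E
```

```text
grip 321 x [511.7 512.2 520.7 534.9 536.4] y [-243.7 -240.8 -214.2 -188.9 -187.2] z [126.2 135.  139.5]
base 3951 x [514.6 516.5 563.  680.1 684.8] y [-239.2 -232.8 -148.   -31.3  -28.8] z [10.4 13.6 16.7]
housing 1521 x [586.9 607.9 643.8 675.3 677.5] y [-223.8 -217.7 -106.3  -51.1  -46.2] z [91.1 93.6 96.2]
lhook 160 x [562.2 562.7 581.  600.2 601.3] y [-59.9 -59.8 -53.1 -46.2 -45.8] z [ 99.2 105.1 109.9]
rhook 165 x [562.2 562.9 580.7 600.  600.6] y [-162.8 -161.9 -154.8 -148.  -147.7] z [100.5 105.  110.1]
slot 965 x [559.2 559.8 573.5 591.9 593.8] y [-167.8 -162.2 -106.3  -41.3  -39.8] z [32.8 40.9 55.1]
[[ 13  16  59 103 104 106  16  11  16  14  19  13  14  11  16  13  10  12
   17  16  13  15  17  14  16  30]
 [ 14  39  66 101 107 110  14  17  13  16  15  14  14  15  15  16  13  16
    9  12  12 106 103 101  16  28]
 [ 13  43  67 105 107 103  33  17  16  12  12  12  11  16  16  17  11  15
   10  14  80 102 106 101  12  23]
 [ 17  40  56 105 106 105  42  39  38  37  36  36  25  10  13  11  12  13
   17  15  81 103 107 108  11  12]
 [ 23  54  46 108 104 108  45  37  41  40  40  
[... 380 characters left out ...]
 15  16]
 [ 44  54  46  48  50  48  48  39  42  41  42  39  40  42  40  39  42  38
   41  39  41 107 108 105  16  13]
 [ 36  40  45  43  49  46  44  47  51  50  49  50  45  40  41  41  41  42
   41  40  39 109 108 109  14  10]
 [ 12  14  20  27  34  33  40  41  43  47  45  50  45  49  49  43  48  46
   42  40  41 103 107 105  18  15]
 [ 10  16  20  11  14  12  13  19  28  31  36  36  41  42  44  46  44  50
   45  48  50  59  12  17  12  15]
 [ 16   7  13  11  12  13  11  14  18  17  15  13  22  30  27  38  40  38
   43  45  47  52  12  12  15  17]
 [ 15  14  18  13   8  11  14  15  17  13  14  15  12   7  14  13  10  19
   24  31  32  34  11  13  11  17]]
grip [ 520.6 -215.4] [ 558.3 -187. ]
```

```bash
cat >> h.py <<'E'
from scipy.spatial.transform import Rotation as Ro
np.set_printoptions(precision=2,suppress=True)
def toolR(yaw,phi):
    p=np.radians(phi); M=np.array([[np.cos(p),0,np.sin(p)],[0,-1,0],[np.sin(p),0,-np.cos(p)]]).T
    return Ro.from_euler('z',yaw,degrees=True).as_matrix()@M
def cur():
    o=r.get_obs(); return o,np.array(o["eef_pos"]),Ro.from_euler('xyz',o["tcp_rot"],degrees=True).as_matrix()
def go(pos,R):
    o,p,C=cur()
    print("row turn",Ro.from_matrix(C.T@R).as_rotvec(degrees=True),"shift",C.T@(np.array(pos)-p),"| n rows rot",np.degrees(np.linalg.norm(Ro.from_matrix(C.T@R).as_rotvec()))/7.16)
def padpose(org,yaw,phi,d):  # TCP for pad held with TCP at pad z=d
    R=toolR(yaw,phi); return np.array(org)-R[:,2]*d,R
E
python3 - <<'E'
from h import *
p,R=padpose([528,173,30],26.7,30,185); print(p); go(p,R)
E
```

```text
[445.36 131.44 190.21]
row turn [  2.73  29.91 -10.26] shift [ 464.35 -676.9    50.44] | n rows rot 4.433404684785709
```

```bash
R1='[0,0,0,230,-338,-20,-1]'; python3 -m pendant '[[[0,0,0,100,-150,-20,-1],[0,0,0,200,-300,-20,-1],[0,0,0,300,-430,-20,-1],[0,0,0,300,-430,-20,-1],[0,0,0,300,-430,-20,-1],[0,0,0,300,-430,-20,-1],[0,0,0,300,-430,-20,-1],[0,0,0,300,-430,-20,-1],[0,0,0,300,-430,-20,-1],[0,0,0,300,-430,-20,-1],[0,0,0,300,-430,-20,-1],[0,0,0,300,-430,-20,-1],[0,0,0,300,-430,-20,-1],[2.7,29.9,-10.3,464,-677,40,-1],[2.7,29.9,-10.3,464,-677,40,-1],[2.7,29.9,-10.3,464,-677,40,-1],[2.7,29.9,-10.3,464,-677,40,-1],[2.7,29.9,-10.3,464,-677,40,-1],[2.7,29.9,-10.3,464,-677,40,-1],[2.7,29.9,-10.3,464,-677,40,-1]]]'
```

```text
time_s: 2.02
eef_pos: [438.2, 110.6, 205.5]
tcp_rot: [179.9, -30.1, 26.7]
force: [0.6, -1.1, 0.0]
opening: 92.8
```

```bash
python3 - <<'E'
from h import *
c=r.camera("wrist"); cv2.imwrite("pics/w1.png",c["image"][:,:,::-1])
W=pts(c); np.save("w1.npy",W)
c=r.camera("top"); cv2.imwrite("pics/t1.png",c["image"][:,:,::-1])
p,R=padpose([528,173,30],26.7,30,185); go(p,R)
E
```

```text
row turn [-0.26  0.09  0.39] shift [  5.73 -11.63  19.25] | n rows rot 0.06729986054007488
```

View pics/w1.png

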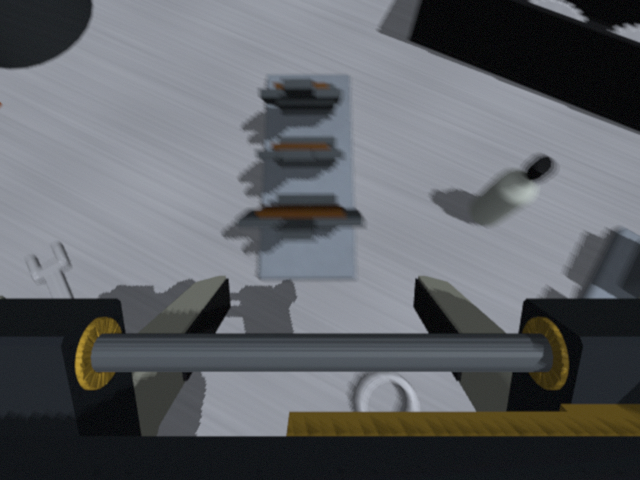

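```bash
python3 - <<'E'
from h import *
W=np.load("w1.npy"); z=W[...,2]
im=cv2.imread("pics/w1.png"); cv2.imwrite("pics/w1c.png",cv2.resize(im[60:290,220:400],None,fx=3.4,fy=2.6*1,interpolation=cv2.INTER_CUBIC)[:600,:800])
a=np.radians(26.7);c,s=np.cos(a),np.sin(a)
d=W[...,:2]-np.array([585,198.5]); X=d[...,0]*c+d[...,1]*s; Y=-d[...,0]*s+d[...,1]*c
reg=np.zeros(z.shape,bool); reg[70:285,225:375]=1
m=reg&(z>6)&(z<14)
print("base",m.sum(),np.percentile(X[m],[0,1,99,100]),np.percentile(Y[m],[0,1,99,100]),np.median(z[m]))
for n,(lo,hi) in dict(w=(-140,-70),b=(-70,0),a=(0,70)).items():
    m=reg&(z>90)&(X>lo)&(X<hi); print(n,"tab",m.sum(),"X",np.percentile(X[m],[2,50,98]),"Y",np.percentile(Y[m],[2,50,98]),"z",np.percentile(z[m],[2,50,98]))
    m=reg&(z>60)&(z<82)&(X>lo)&(X<hi+20);print("  plate Y",np.percentile(Y[m],[2,50,98]))
    for h in (60,70,80,90,100,110,118):
        k=reg&(abs(z-h)<3)&(X>lo)&(X<hi+10)
        if k.sum()>3: print("   z",h,k.sum(),"X",np.percentile(X[k],[5,50,95]))
E
```

```text
base 10842 [-124.6  -123.64  122.64  125.63] [-48.89 -47.66  50.47  52.2 ] 9.656713100872052
w tab 688 X [-114.71 -108.75  -91.57] Y [-7.83  4.44 16.85] z [ 91.91 117.65 121.  ]
  plate Y [-47.05   2.75  56.52]
   z 60 183 X [-87.61 -72.66 -65.86]
   z 70 140 X [-80.35 -72.27 -71.66]
   z 80 1032 X [-88.67 -84.51 -77.21]
   z 90 56 X [-91.79 -89.93 -89.2 ]
   z 100 60 X [-97.65 -95.89 -95.35]
   z 110 66 X [-103.22 -102.11 -101.06]
   z 118 423 X [-114.55 -111.21 -106.36]
b tab 367 X [-49.12 -45.85 -42.37] Y [-6.91  5.65 18.59] z [116.05 118.82 121.41]
  plate Y [-31.68   1.06  43.55]
   z 60 328 X [-66.49 -20.83 -18.29]
   z 80 552 X [-22.74 -18.31 -11.24]
   z 118 350 X [-48.93 -46.06 -42.54]
a tab 490 X [16.88 20.8  31.85] Y [-6.32  6.42 18.98] z [ 90.76 117.62 120.89]
  plate Y [-31.59   0.33  44.15]
   z 60 356 X [43.84 46.24 48.77]
   z 70 82 X [43.6  44.74 45.52]
   z 80 392 X [38.31 45.97 54.57]
   z 90 28 X [31.12 32.02 32.73]
   z 100 30 X [25.32 26.17 26.81]
   z 110 38 X [20.16 20.9  25.02]
   z 118 305 X [17.09 19.82 23.13]
```

View pics/w1c.png

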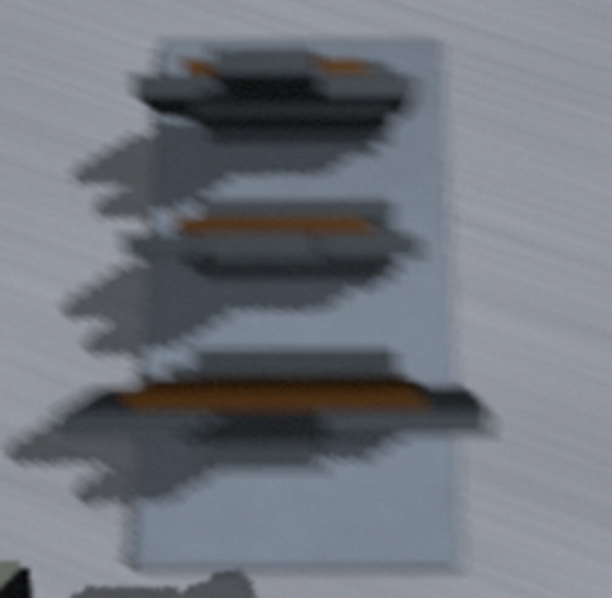

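```bash
python3 - <<'E'
from h import *
p,R=padpose([529.4,174.8,30],26.7,30,130); print(p);go(p,R)
p,R=padpose([529.4,174.8,30],26.7,30,86); print(p);go(p,R)
E
```

```text
[471.33 145.59 142.58]
row turn [-0.26  0.09  0.39] shift [  7.61 -12.34  75.28] | n rows rot 0.06729986054007488
[490.99 155.48 104.48]
row turn [-0.26  0.09  0.39] shift [  7.68 -12.13 119.28] | n rows rot 0.06729986054007488
```

```bash
python3 -m pendant '[[[0,0,0.3,7.6,-12.2,30,-1],[0,0,0.3,7.6,-12.2,60,-1],[0,0,0.3,7.6,-12.2,75,-1],[0,0,0.3,7.6,-12.2,90,-1],[0,0,0.3,7.6,-12.2,105,-1],[0,0,0.3,7.6,-12.2,118,-1],[0,0,0.3,7.6,-12.2,118,-1],[0,0,0.3,7.6,-12.2,118,-1]]]'
python3 - <<'E'
from h import *
o=r.get_obs(); print(o["eef_pos"],o["force"])
c=r.camera("wrist"); cv2.imwrite("pics/w2.png",c["image"][:,:,::-1])
E
```

```text
time_s: 2.78
eef_pos: [490.2, 154.7, 105.3]
tcp_rot: [-179.8, -29.8, 26.8]
force: [-1.0, 0.1, -0.6]
opening: 93.2
[490.15 154.67 105.28] [-0.98  0.08 -0.6 ]
```

View pics/w2.png

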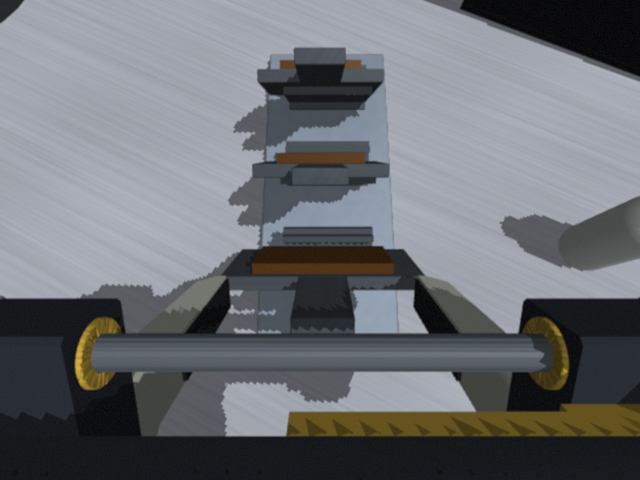

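```bash
python3 -m pendant '[[[0,0,0,0,0,0,0],[0,0,0,0,0,0,0.6],[0,0,0,0,0,0,1],[0,0,0,0,0,0,1],[0,0,0,0,0,0,1],[0,0,0,0,0,0,1],[0,0,0,0,0,0,1],[0,0,0,0,0,0,1]]]' 45
python3 - <<'E'
from h import *
o=r.get_obs(); print(o["eef_pos"],o["force"])
c=r.camera("wrist"); cv2.imwrite("pics/w3.png",c["image"][:,:,::-1])
W=pts(c);np.save("w3.npy",W)
E
```

```text
time_s: 3.5
eef_pos: [490.4, 154.7, 106.1]
tcp_rot: [-179.8, -29.9, 26.8]
force: [-0.7, -0.4, 0.5]
opening: 44.5
[490.36 154.72 106.12] [-0.71 -0.43  0.48]
```

View pics/w3.png

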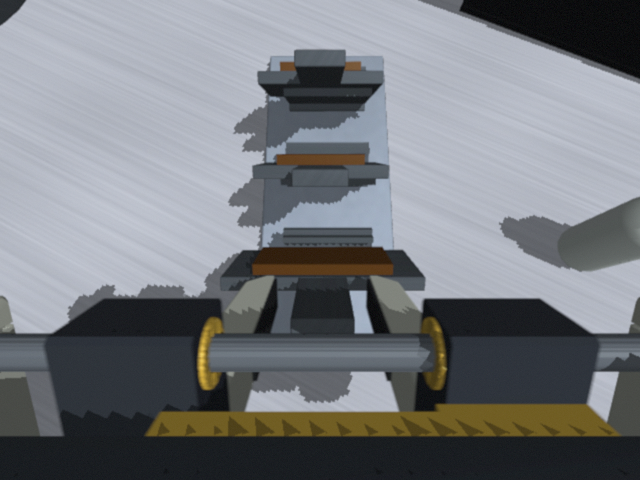

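```bash
python3 -m pendant '[[[0,0,0,0,0,0,1],[0,0,0,0,0,0,1],[0,0,0,0,0,0,1],[0,0,0,0,0,0,1],[0,0,0,0,0,0,1],[0,0,0,0,0,0,1]]]' 45
python3 - <<'E'
from h import *
o=r.get_obs(); print(o["eef_pos"],o["force"])
c=r.camera("wrist"); cv2.imwrite("pics/w4.png",c["image"][:,:,::-1])
E
```

```text
time_s: 4.05
eef_pos: [490.3, 154.8, 106.0]
tcp_rot: [-179.8, -29.9, 26.8]
force: [1.2, 1.3, -1.5]
opening: 25.7
[490.32 154.76 106.05] [ 1.16  1.28 -1.53]
```

View pics/w4.png

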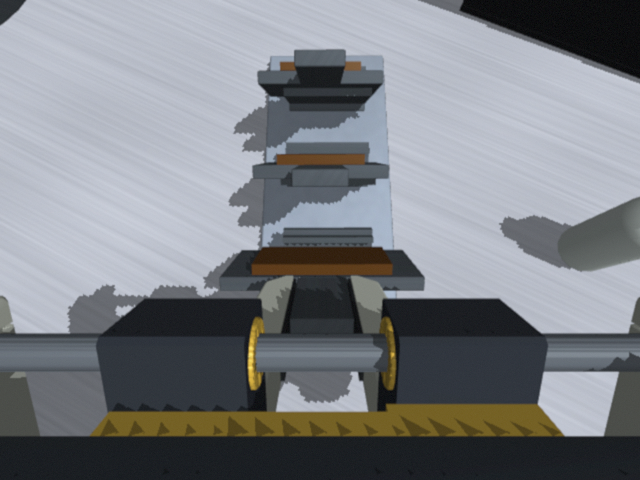

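```bash
python3 -m pendant '[[[0,0,0,0,0,-8,1],[0,0,0,0,0,-16,1],[0,0,0,0,0,-30,1],[0,0,0,0,0,-45,1],[0,0,0,0,0,-60,1],[0,0,0,0,0,-80,1],[0,0,0,0,0,-100,1],[0,0,0,0,0,-120,1],[0,0,0,0,0,-140,1],[0,0,0,0,0,-140,1],[0,0,0,0,0,-140,1]]]'
python3 - <<'E'
from h import *
o=r.get_obs(); print(o["eef_pos"],o["force"],o["ft_torque"])
for n in("wrist","top","side"):
    c=r.camera(n); cv2.imwrite(f"pics/{n}5.png",c["image"][:,:,::-1]);np.save(n+"5.npy",pts(c))
im=cv2.imread("pics/top5.png"); print(im.shape)
s=cv2.imread("pics/side5.png")[170:350,190:400]; cv2.imwrite("pics/side5c.png",cv2.resize(s,None,fx=3.3,fy=3.3))
E
```

```text
time_s: 5.02
eef_pos: [428.3, 122.7, 227.5]
tcp_rot: [-179.8, -29.9, 26.8]
force: [0.0, -0.8, -5.8]
opening: 25.4
[428.28 122.7  227.48] [ 0.04 -0.75 -5.79] [-0.38  0.68 -0.03]
(480, 640, 3)
```

View pics/wrist5.png

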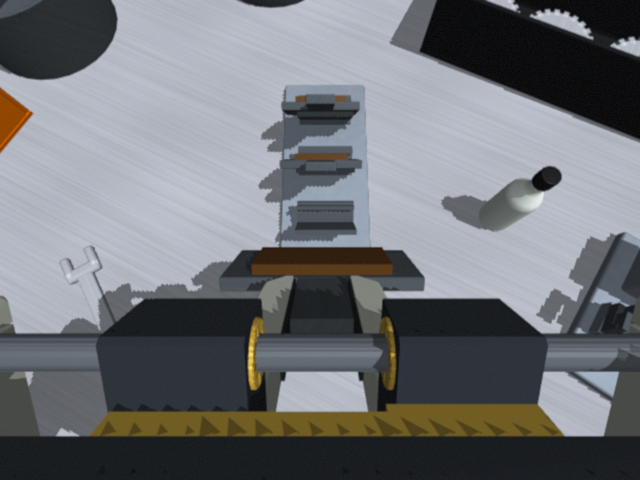

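View pics/side5c.png

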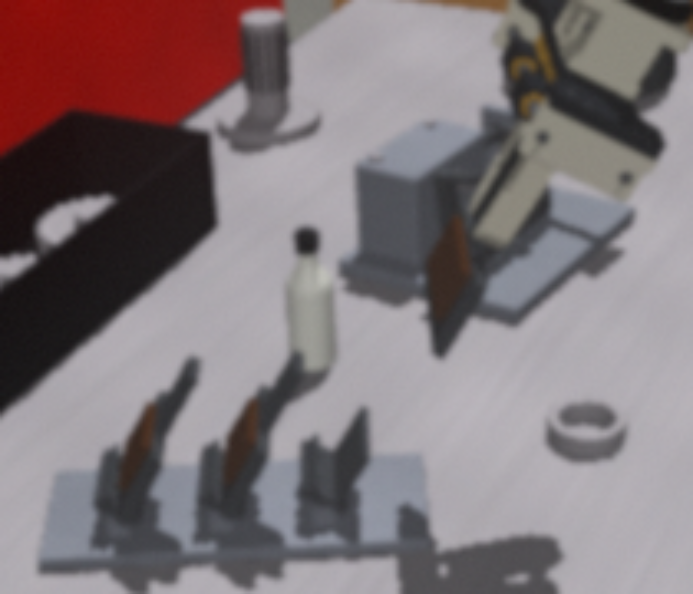

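View pics/top5.png

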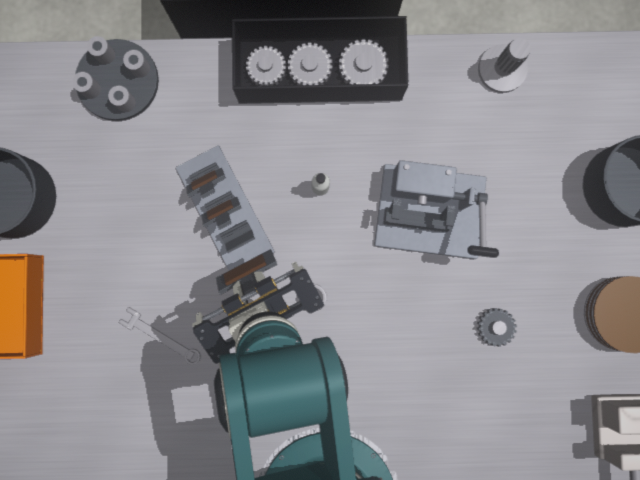

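```bash
cat > hand.py <<'E'
from h import *
def hand(W,im,pts_only=False):
    o,p,C=cur(); T=(W-p)@C   # tool coords
    x,y,z=T[...,0],T[...,1],T[...,2]
    b=(im[...,0].astype(int)-im[...,2]>25)&(np.abs(y)<45)&(z>20)&(z<80)&(abs(x)<40)
    s=T[b]; 
    A=np.c_[s[:,1],s[:,2],np.ones(len(s))]; k=np.linalg.lstsq(A,s[:,0],rcond=None)[0]
    print("lining n",len(s),"x=%.3f y + %.3f z + %.2f"%tuple(k),"z",np.percentile(s[:,2],[1,99]),"y",np.percentile(s[:,1],[1,99]))
    e=(abs(y)>41)&(abs(y)<60)&(z>15)&(z<95)&(x>-14)&(x<14); q=T[e]
    if len(q)>30:
        print("ears n",len(q),"y",np.percentile(q[:,1],[0.5,99.5]),"z",np.percentile(q[:,2],[1,50,99]),"x",np.percentile(q[:,0],[1,50,99]))
    return T
E
python3 - <<'E'
from hand import *
W=np.load("wrist5.npy"); im=cv2.imread("pics/wrist5.png")[:,:,::-1]
T=hand(W,im)
v=T[235:300,215:430]
for row in (251,262,270,277,283,288): print(row,[tuple(T[row,u].round(0).astype(int).tolist()) for u in (228,240,275,300,322,345,370,405,418)])
W=np.load("top5.npy"); im=cv2.imread("pics/top5.png")[:,:,::-1]; hand(W,im)
E
```

```text
lining n 3602 x=0.003 y + 0.100 z + 5.35 z [34.24 68.2 ] y [-37.97  36.01]
ears n 1900 y [-55.72  53.68] z [30.27 39.43 84.47] x [-2.45  4.87  5.54]
251 [(-39, -107, 239), (-39, -93, 240), (11, -29, 62), (11, -14, 61), (11, -1, 61), (11, 13, 61), (11, 28, 60), (-38, 93, 237), (-38, 108, 237)]
262 [(-50, -106, 233), (5, -50, 56), (11, -27, 39), (11, -13, 39), (11, -1, 39), (11, 12, 40), (11, 26, 39), (5, 49, 57), (-50, 107, 232)]
270 [(5, -54, 43), (5, -47, 44), (8, -26, 34), (8, -13, 35), (7, -1, 36), (8, 12, 35), (7, 25, 36), (5, 46, 43), (5, 53, 43)]
277 [(5, -51, 32), (5, -45, 32), (5, -26, 33), (5, -12, 31), (5, -1, 31), (5, 11, 31), (5, 25, 32), (5, 44, 32), (5, 50, 31)]
283 [(1, -51, 32), (1, -45, 32), (10, -23, 10), (5, -12, 22), (5, -1, 23), (5, 11, 22), (10, 22, 10), (2, 44, 32), (2, 51, 32)]
288 [(-1, -51, 31), (-1, -44, 30), (10, -22, 4), (5, -12, 15), (5, -1, 15), (4, 10, 17), (10, 21, 4), (-1, 44, 31), (-1, 51, 31)]
lining n 143 x=-0.006 y + -0.617 z + 29.96 z [33.34 40.67] y [-35.71  37.54]
ears n 283 y [-54.02  55.41] z [30.44 51.09 86.45] x [-3.65  3.58  5.56]
```

```bash
cat >> hand.py <<'E'
YAW=-8.4; PO=np.array([557.9,-187.3,40.])
IN=np.array([1.,0,86])  # pad origin in tool
def crad(x,y,z):
    a=np.radians(8); loc=np.array([x*np.cos(a)+z*np.sin(a),y,-x*np.sin(a)+z*np.cos(a)])
    return PO+Ro.from_euler('z',YAW,degrees=True).as_matrix()@loc
def tocrad(W):
    L=(W-PO)@Ro.from_euler('z',YAW,degrees=True).as_matrix(); a=np.radians(8)
    x,y,z=L[...,0],L[...,1],L[...,2]
    return np.stack([x*np.cos(a)-z*np.sin(a),y,x*np.sin(a)+z*np.cos(a)],-1)
def target(ox,oy,oz,th,back=0):
    R=toolR(YAW,th-8); p=crad(ox,oy,oz)-R@IN-R[:,2]*back; return p,R
E
python3 - <<'E'
from hand import *
p,R=target(-4.6,0,2.2,33,70); print(p); go(p,R)
c=r.camera("top");print(ray(c,320,183,105))
E
```

```text
[ 487.58 -176.92  183.78]
row turn [-16.43  -4.54  31.24] shift [-91.87 294.46  -5.78] | n rows rot 4.97083056445868
[618.56   3.08 105.  ]
```

```bash
python3 -m pendant '[[[-3,-1,6,-20,50,-15,1],[-6,-2,12,-35,85,-15,1],[-9,-2.5,18,-50,125,-15,1],[-12,-3.5,24,-60,165,-15,1],[-16.4,-4.5,31.2,-70,205,-15,1],[-16.4,-4.5,31.2,-80,245,-10,1],[-16.4,-4.5,31.2,-90,280,-8,1],[-16.4,-4.5,31.2,-91.9,294.5,-5.8,1],[-16.4,-4.5,31.2,-91.9,294.5,-5.8,1],[-16.4,-4.5,31.2,-91.9,294.5,-5.8,1],[-16.4,-4.5,31.2,-91.9,294.5,-5.8,1],[-16.4,-4.5,31.2,-91.9,294.5,-5.8,1],[-16.4,-4.5,31.2,-91.9,294.5,-5.8,1]]]'
python3 - <<'E'
from hand import *
o=r.get_obs(); print(o["eef_pos"],o["tcp_rot"],o["qpos"],o["force"],o["ft_torque"])
p,R=target(-4.6,0,2.2,33,70); print(p); go(p,R)
for n in("wrist","top","side"):
    c=r.camera(n); cv2.imwrite(f"pics/{n}6.png",c["image"][:,:,::-1]);np.save(n+"6.npy",pts(c))
    if n!="side": hand(pts(c),c["image"])
E
```

```text
time_s: 6.3
eef_pos: [487.7, -176.0, 184.2]
tcp_rot: [-180.0, -25.1, -8.3]
force: [-0.2, 0.8, -5.0]
opening: 25.6
[ 487.67 -175.97  184.19] [-179.99  -25.08   -8.27] [-26.87 -27.83 120.11   8.66  64.07  69.23] [-0.25  0.81 -5.01] [0.11 0.59 0.01]
[ 487.58 -176.92  183.78]
row turn [-0.07 -0.08  0.12] shift [-0.13  0.94  0.39] | n rows rot 0.02193809204980277
lining n 3733 x=0.004 y + 0.093 z + 3.70 z [35.83 71.71] y [-38.18  35.9 ]
ears n 1887 y [-55.7   53.43] z [31.87 41.1  85.46] x [-4.27  3.    3.87]
lining n 158 x=0.002 y + 0.033 z + 6.81 z [33.1 44.3] y [-35.45  37.03]
ears n 206 y [-54.91  55.08] z [30.81 48.64 86.54] x [-3.34  3.59  5.27]
```

View pics/wrist6.png

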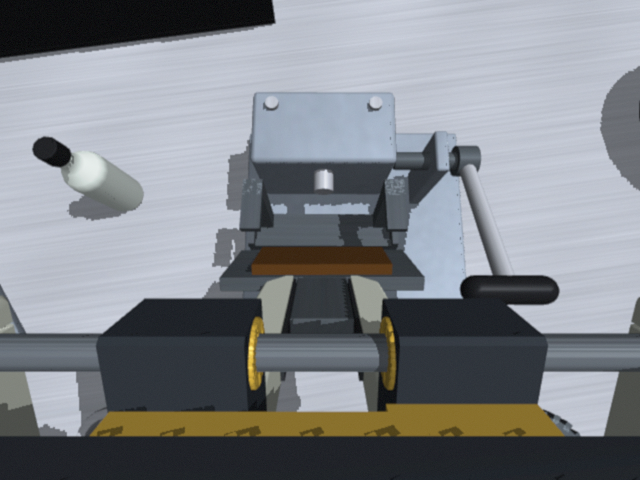

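View pics/top6.png

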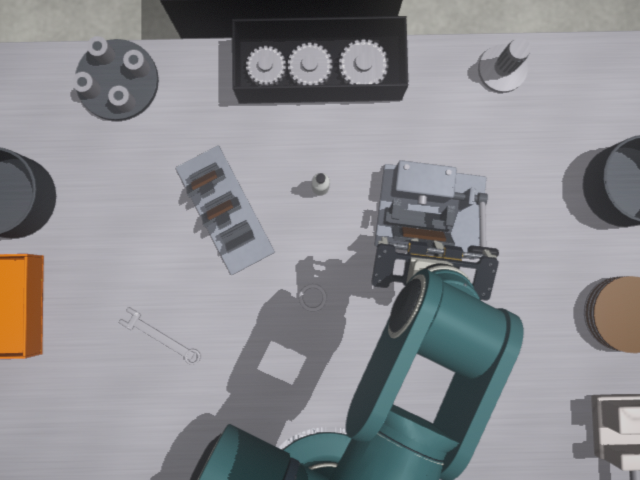

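```bash
python3 - <<'E'
from hand import *
for n in("wrist","top"):
    W=np.load(n+"6.npy"); im=cv2.imread(f"pics/{n}6.png")[:,:,::-1]; K=tocrad(W); x,y,z=K[...,0],K[...,1],K[...,2]
    print(n)
    for s in (1,-1):
        m=(z>62.5)&(z<68)&(x>-32)&(x<8)&(s*y>38)&(s*y<64); 
        print(" hook",s,m.sum(),"x",np.percentile(x[m],[0,1,5,50,99]),"y",np.percentile(y[m],[0,1,50,99,100]),"z",np.median(z[m]))
    o,p,C=cur(); T=(W-p)@C
    e=(abs(T[...,1])>41)&(abs(T[...,1])<60)&(T[...,2]>15)&(T[...,2]<95)&(abs(T[...,0])<14)
    q=K[e]; print(" ears y",np.percentile(q[:,1],[0,1,99,100]))
    m=(z>88)&(z<106)&(abs(y)<100); 
    f=(abs(z-0)<3)&(abs(y)<40)&(x>-12)&(x<-1); print(" slotfloor",f.sum(), np.median(z[f]) if f.sum() else None)
    # grip bar
    a=(W[...,2]>120)&(y<-83)&(y>-142)&(abs(x+59)<40); L=(W[a]-PO)@Ro.from_euler('z',YAW,degrees=True).as_matrix()
    print(" grip",a.sum(),np.percentile(L,[2,98],axis=0))
    # toe lip / slot profile
    for yy in (-52,-49,49,52):
        pass
    for yy in range(-40,50,20):
        k=(abs(y-yy)<4)&(x>-30)&(x<12)&(z>-12)&(z<20); 
        if k.sum(): 
            h=[(b,round(float(np.median(z[k&(abs(x-b)<1)])),1)) for b in range(-24,10,2) if (k&(abs(x-b)<1)).sum()>2]; print(yy,h)
E
```

```text
wrist
 hook 1 939 x [-26.27 -26.05 -25.22  -9.84   7.83] y [44.68 44.94 51.94 58.92 59.23] z 64.64778008296706
 hook -1 935 x [-26.31 -26.11 -25.11  -9.89   7.8 ] y [-57.19 -56.73 -49.71 -42.86 -42.66] z 64.68286620843438
 ears y [-53.37 -52.37  56.45  57.06]
 slotfloor 920 -0.2924604759338172
 grip 3085 [[ -67.08 -134.14   80.9 ]
 [ -31.53  -84.1    98.14]]
-40 [(-18, 5.3), (-16, 5.8), (-14, 5.6), (-12, 5.2), (-10, -0.1), (-8, -0.5), (-6, -0.5), (-4, -0.2), (-2, 0.0), (0, 0.4), (2, 0.0), (4, 0.0), (6, -0.2), (8, -0.0)]
-20 [(-20, 4.6), (-18, 5.6), (-16, 5.9), (-14, 5.7), (-12, 5.2), (-10, -0.2), (-8, -0.2), (-6, -0.3), (-4, -0.4), (-2, -0.0), (0, 0.2), (2, -0.1), (4, -0.5), (6, -0.2), (8, -0.5)]
0 [(-20, 4.8), (-18, 5.3), (-16, 6.0), (-14, 5.7), (-12, 4.9), (-10, -0.0), (-8, -0.5), (-6, -0.2), (-4, -0.4), (-2, 0.0), (0, -0.2), (2, -0.1), (4, -0.4), (6, -0.3), (8, -0.5)]
20 [(-20, 5.2), (-18, 5.4), (-16, 5.8), (-14, 5.4), (-12, 4.8), (-10, -0.0), (-8, -0.3), (-6, -0.7), (-4, -0.2), (-2, -0.2), (0, -0.2), (2, -0.3), (4, -0.5), (6, -0.1), (8, -0.2)]
40 [(-18, 5.3), (-16, 5.9), (-14, 5.
[... 408 characters left out ...]
77075
 grip 268 [[ -63.56 -137.91   81.15]
 [ -28.67  -84.56  100.01]]
-40 [(-20, -0.0), (-18, 3.6), (-16, 5.3), (-14, 5.9), (-10, 0.0), (-8, -0.4), (-6, 0.3), (-4, -1.6), (-2, -3.0), (0, 0.7), (4, 1.6), (6, 1.1), (8, -0.8)]
-20 [(-18, -0.5), (-16, 4.1), (-14, 4.5), (-12, 5.0), (-8, -0.9), (-6, -0.5), (-2, -1.3), (0, -2.0), (2, 1.2), (4, 1.1), (6, -2.2), (8, -0.8)]
0 [(-18, -0.4), (-16, 5.8), (-14, 5.2), (-10, -1.2), (-8, 1.6), (-6, -0.8), (-4, -0.9), (-2, -2.0), (0, -2.6), (2, -1.8), (4, -1.1), (6, -0.5), (8, -0.7)]
20 [(-18, 0.4), (-16, 4.0), (-14, 6.8), (-10, 0.9), (-8, 0.1), (-6, 1.2), (-4, 0.2), (0, -1.9), (2, 0.7), (4, -1.4), (6, 0.6), (8, -0.3)]
40 [(-18, 2.4), (-16, 4.4), (-14, 5.2)]
```

```bash
python3 - <<'E'
from hand import *
for n in("wrist","top"):
    W=np.load(n+"6.npy"); im=cv2.imread(f"pics/{n}6.png")[:,:,::-1]
    o,p,C=cur(); T=(W-p)@C; x,y,z=[T[...,i] for i in range(3)]
    e=(abs(y)>41)&(abs(y)<54)&(z>38)&(z<80)&(abs(x)<12); print(n,"ear back face x",e.sum(),np.median(x[e]), "by z",[ (b,round(float(np.median(x[e&(abs(z-b)<4)])),2)) for b in range(40,80,8) if (e&(abs(z-b)<4)).sum()>3])
    b=(abs(y)<36)&(z>40)&(z<70)&(x>0)&(x<18); print(" lining x",b.sum(),np.median(x[b]),[ (k,round(float(np.median(x[b&(abs(z-k)<4)])),2)) for k in range(40,70,8) if (b&(abs(z-k)<4)).sum()>3])
    t=(abs(y)>30)&(abs(y)<54)&(x>-3)&(x<2)&(z>20)&(z<45); print(" ear top z",t.sum(),np.median(z[t]))
    K=tocrad(W); e2=e&True; q=K[e2]; 
E
```

```text
wrist ear back face x 846 3.269055375301377 by z [(40, 3.24), (48, 3.23), (56, 3.3), (64, 3.29), (72, 3.36)]
 lining x 1802 9.263708203678986 [(40, 9.26), (48, 9.24), (56, 9.3), (64, 9.27)]
 ear top z 738 33.036228404691
top ear back face x 102 3.9593365788421724 by z [(40, 3.81), (48, 4.15), (56, 4.2), (64, 3.9), (72, 3.78)]
 lining x 211 9.782572585344989 [(40, 9.64), (48, 9.73), (56, 9.98), (64, 9.76)]
 ear top z 54 33.34510189950649
```

```bash
sed -i 's/^IN=.*/IN=np.array([-0.5,0,87.5])/' hand.py; python3 - <<'E'
from hand import *
for b in (30,10,0): 
    p,R=target(-4.6,0,2.2,33,b); go(p,R)
E
```

```text
row turn [-0.05 -0.08  0.1 ] shift [ 1.23  0.64 38.95] | n rows rot 0.019710478930737144
row turn [-0.05 -0.08  0.1 ] shift [ 1.21  0.66 58.95] | n rows rot 0.019710478930737144
row turn [-0.05 -0.08  0.1 ] shift [ 1.19  0.67 68.95] | n rows rot 0.019710478930737144
```

```bash
python3 -m pendant '[[[0,0,0,1.2,0.9,10,1],[0,0,0,1.2,0.9,20,1],[0,0,0,1.2,0.9,30,1],[0,0,0,1.2,0.9,40,1],[0,0,0,1.2,0.9,48,1],[0,0,0,1.2,0.9,54,1],[0,0,0,1.2,0.9,56,1],[0,0,0,1.2,0.9,56,1],[0,0,0,1.2,0.9,56,1]]]'
python3 - <<'E'
from hand import *
o=r.get_obs(); print(o["force"],o["ft_torque"])
p,R=target(-4.6,0,2.2,33,0); go(p,R)
c=r.camera("wrist"); cv2.imwrite("pics/w7.png",c["image"][:,:,::-1]); W=pts(c); np.save("w7.npy",W)
o,p,C=cur(); T=(W-p)@C; x,y,z=[T[...,i] for i in range(3)]
e=(abs(y)>41)&(abs(y)<54)&(z>38)&(z<80)&(abs(x)<12); print("ear face",np.median(x[e])); K=tocrad(W)
t=(abs(y)>30)&(abs(y)<54)&(x>-3)&(x<2)&(z>20)&(z<45); print(" ear top z",t.sum(),np.median(z[t]))
kx,ky,kz=[K[...,i] for i in range(3)]
for s in (1,-1):
    m=(kz>62.5)&(kz<68)&(kx>-32)&(kx<8)&(s*ky>38)&(s*ky<64); print(" hook",s,m.sum(),"x",np.percentile(kx[m],[1,5]),"y",np.percentile(ky[m],[1,99]),"z",np.median(kz[m]))
e=(abs(y)>41)&(abs(y)<60)&(z>20)&(z<80)&(abs(x)<12);print("ears y",np.percentile(ky[e],[.5,99.5]))
E
```

```text
time_s: 7.2
eef_pos: [512.2, -180.8, 134.2]
tcp_rot: [-180.0, -25.1, -8.3]
force: [0.2, -0.4, -4.3]
opening: 26.0
[ 0.18 -0.4  -4.3 ] [ 0.13  0.63 -0.05]
row turn [-0.05 -0.09  0.1 ] shift [-0.16 -0.24 13.06] | n rows rot 0.020268778872566364
ear face 3.164909747525559
 ear top z 769 33.166867358498635
 hook 1 1557 x [-26.07 -24.97] y [44.89 58.83] z 64.70113453148562
 hook -1 1544 x [-25.82 -24.82] y [-56.89 -42.89] z 64.69480807233109
ears y [-53.84  55.42]
```

View pics/w7.png

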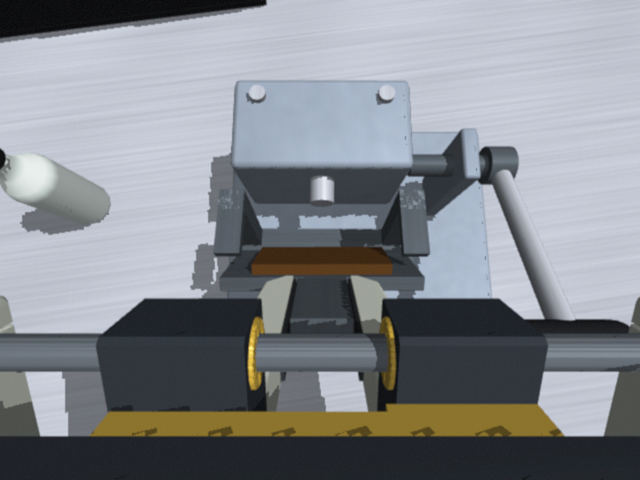

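```bash
python3 -m pendant '[[[0,0,0,0,0,4,1],[0,0,0,0,0,8,1],[0,0,0,0,0,10.5,1],[0,0,0,0,0,11.5,1],[0,0,0,0,0,11.5,1],[0,0,0,0,0,11.5,1]]]'
python3 - <<'E'
from hand import *
o=r.get_obs(); print(o["force"],o["ft_torque"])
p,R=target(-4.6,0,2.2,33,0); go(p,R)
E
```

```text
time_s: 7.75
eef_pos: [517.0, -181.5, 124.0]
tcp_rot: [-180.0, -25.1, -8.3]
force: [-0.8, 0.7, -4.4]
opening: 25.6
[-0.78  0.66 -4.35] [ 0.14  0.67 -0.03]
row turn [-0.05 -0.1   0.1 ] shift [-0.27 -0.27  1.74] | n rows rot 0.021288152221992443
```

```bash
python3 -m pendant '[[[0,0,0,0,0,0.7,1],[0,0,0,0,0,1.4,1],[0,0,0,0,0,2,1],[0,0,0,0,0,2,1]]]'
python3 - <<'E'
from hand import *
o=r.get_obs(); print(o["force"],o["ft_torque"])
p,R=target(-4.6,0,2.2,33,0); go(p,R)
c=r.camera("wrist"); cv2.imwrite("pics/w8.png",c["image"][:,:,::-1]); W=pts(c)
o,p,C=cur(); T=(W-p)@C; x,y,z=[T[...,i] for i in range(3)]
e=(abs(y)>41)&(abs(y)<54)&(z>38)&(z<80)&(abs(x)<12); 
t=(abs(y)>30)&(abs(y)<54)&(x>-3)&(x<2)&(z>20)&(z<45); print(" ear face",np.median(x[e]),"top z",t.sum(),np.median(z[t]))
E
```

```text
time_s: 8.08
eef_pos: [518.0, -181.7, 122.3]
tcp_rot: [-180.0, -25.1, -8.3]
force: [-0.2, -0.2, -4.3]
opening: 25.8
[-0.16 -0.25 -4.26] [0.17 0.56 0.06]
row turn [-0.05 -0.11  0.1 ] shift [-0.37 -0.29 -0.24] | n rows rot 0.022014848338691898
 ear face 3.391305315432247 top z 741 32.932880190840095
```

```bash
python3 -m pendant '[[[0,0,0,-0.3,0,0.5,1],[0,0,0,-0.3,0,1,1],[0,0,0,-0.3,0,1,1]]]'; python3 -m pendant '[[[0,0,0,0,0,0.5,1],[0,0,0,0,0,1,1],[0,0,0,0,0,1,1]]]'
```

```text
time_s: 8.38
eef_pos: [518.4, -181.8, 122.0]
tcp_rot: [180.0, -25.2, -8.3]
force: [-3.4, 0.3, 2.2]
opening: 25.8
time_s: 8.63
eef_pos: [519.0, -181.9, 121.9]
tcp_rot: [180.0, -25.2, -8.3]
force: [-8.8, 2.7, 8.9]
opening: 25.7
```

```bash
python3 -m pendant '[[[0,0,0,-0.5,0,-1.5,1],[0,0,0,-0.5,0,-1.5,1],[0,0,0,-0.5,0,-1.5,1]]]'; python3 - <<'E'
from hand import *
o,p,C=cur(); print(o["force"],tocrad(p+C@IN))
c=r.camera("wrist"); cv2.imwrite("pics/w9.png",c["image"][:,:,::-1]); W=pts(c)
T=(W-p)@C; x,y,z=[T[...,i] for i in range(3)]
e=(abs(y)>41)&(abs(y)<54)&(z>38)&(z<80)&(abs(x)<12); 
t=(abs(y)>30)&(abs(y)<54)&(x>-3)&(x<2)&(z>20)&(z<45); print(" ear face",np.median(x[e]),"top z",t.sum(),np.median(z[t]))
K=tocrad(W); kx,ky,kz=[K[...,i] for i in range(3)]; print("ear face cradle x at z",[(h,np.median(kx[e&(abs(kz-h)<2)])) for h in (15,25,35,45)])
for h in (15,25,35,45,): 
   k=e&(abs(kz-h)<2); print(h,np.percentile(kx[k],[10,50,90]) if k.sum()>3 else None)
E
```

```text
time_s: 8.88
eef_pos: [517.7, -181.7, 122.6]
tcp_rot: [180.0, -25.2, -8.3]
force: [0.5, -0.6, -5.3]
opening: 26.2
[ 0.51 -0.57 -5.31] [-4.16 -0.27  2.65]
 ear face 3.3515063515041166 top z 756 32.873606012271324
ear face cradle x at z [(15, np.float64(-7.230003804611395)), (25, np.float64(-14.311748531277718)), (35, np.float64(-20.783303383725237)), (45, np.float64(-27.280314377251436))]
15 [-8.5  -7.23  0.27]
25 [-15.45 -14.31 -13.19]
35 [-21.77 -20.78 -19.78]
45 [-28.17 -27.28 -26.1 ]
```

```bash
python3 - <<'E'
from hand import *
o,p,C=cur()
for th in (29,25,21,17,13,9,6,3,0):
    q,R=target(-4.7 if th>3 else -4.5,-0.2,4*np.sin(np.radians(th))+0.5,th)
    print(th,Ro.from_matrix(C.T@R).as_rotvec(degrees=True),C.T@(q-p))
E
```

```text
29 [-0.03 -4.18  0.11] [ 5.87 -0.13  0.1 ]
25 [-0.03 -8.18  0.11] [11.8  -0.11  1.  ]
21 [ -0.03 -12.18   0.11] [17.66 -0.1   2.33]
17 [ -0.02 -16.18   0.11] [23.43 -0.09  4.08]
13 [ -0.02 -20.18   0.11] [29.08 -0.08  6.25]
9 [ -0.01 -24.18   0.11] [34.57 -0.07  8.81]
6 [ -0.01 -27.18   0.11] [38.57 -0.06 11.  ]
3 [ -0.01 -30.18   0.11] [42.63 -0.05 13.5 ]
0 [ -0.01 -33.18   0.11] [46.4  -0.04 16.11]
```

```bash
python3 -m pendant '[[[0,-2.1,0.1,2.9,-0.1,0,1],[0,-4.2,0.1,5.9,-0.1,0.1,1],[0,-6.2,0.1,8.8,-0.1,0.5,1],[0,-8.2,0.1,11.8,-0.1,1,1],[0,-10.2,0.1,14.7,-0.1,1.6,1],[0,-12.2,0.1,17.7,-0.1,2.3,1],[0,-14.2,0.1,20.6,-0.1,3.2,1],[0,-16.2,0.1,23.4,-0.1,4.1,1],[0,-16.2,0.1,23.4,-0.1,4.1,1],[0,-16.2,0.1,23.4,-0.1,4.1,1]]]'; python3 - <<'E'
from hand import *
o,p,C=cur(); print(o["force"],o["ft_torque"],tocrad(p+C@IN))
c=r.camera("wrist"); cv2.imwrite("pics/w10.png",c["image"][:,:,::-1])
for th in (17,13,9,6,3,0):
    q,R=target(-4.7 if th>3 else -4.5,-0.2,4*np.sin(np.radians(th))+0.5,th)
    print(th,Ro.from_matrix(C.T@R).as_rotvec(degrees=True),C.T@(q-p))
E
```

```text
time_s: 9.77
eef_pos: [540.8, -185.0, 128.5]
tcp_rot: [-180.0, -9.0, -8.4]
force: [0.5, -0.3, -2.9]
opening: 25.9
[ 0.51 -0.35 -2.85] [-0.01 -0.08 -0.05] [-4.21 -0.17  1.47]
17 [-0.02 -0.03  0.03] [-0.36 -0.   -0.33]
13 [-0.02 -4.03  0.03] [ 5.67 -0.    0.18]
9 [-0.02 -8.03  0.03] [11.66  0.    1.12]
6 [ -0.02 -11.03   0.03] [16.11  0.01  2.1 ]
3 [ -0.02 -14.03   0.03] [20.7   0.01  3.38]
0 [ -0.02 -17.03   0.03] [25.05  0.01  4.83]
```

View pics/w10.png

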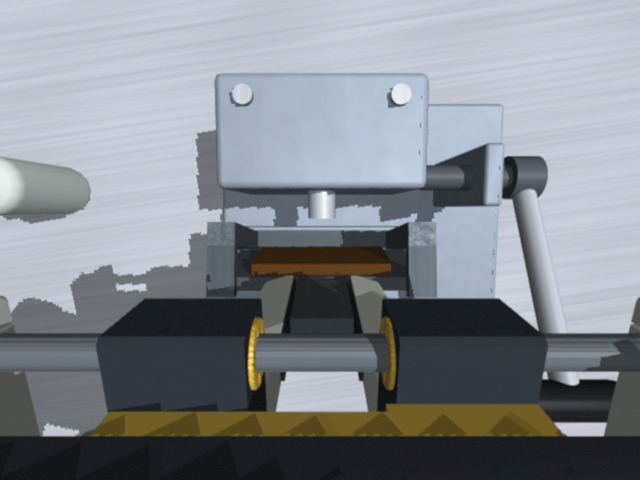

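```bash
python3 -m pendant '[[[0,-2,0,2.7,0,0,1],[0,-4,0,5.6,0,0.1,1],[0,-6,0,8.6,0,0.6,1],[0,-8,0,11.6,0,1.1,1],[0,-9.5,0,13.8,0,1.6,1],[0,-11,0,16.1,0,2.1,1],[0,-12.5,0,18.4,0,2.7,1],[0,-14,0,20.7,0,3.4,1],[0,-14,0,20.7,0,3.4,1],[0,-14,0,20.7,0,3.4,1]]]'; python3 - <<'E'
from hand import *
o,p,C=cur(); print(o["force"],o["ft_torque"],tocrad(p+C@IN))
c=r.camera("wrist"); cv2.imwrite("pics/w11.png",c["image"][:,:,::-1])
for th in (3,2,1,0):
    q,R=target(-4.5,-0.2,4*np.sin(np.radians(th))+0.5,th)
    print(th,Ro.from_matrix(C.T@R).as_rotvec(degrees=True),C.T@(q-p))
W=pts(c);T=(W-p)@C; x,y,z=[T[...,i] for i in range(3)]
K=tocrad(W); kx,ky,kz=[K[...,i] for i in range(3)]
m=(abs(ky)<34)&(kz>20)&(kz<47)&(kx>-20)&(kx<20); print("lining x",m.sum(),[(h,np.median(kx[m&(abs(kz-h)<3)])) for h in (25,35,45) if (m&(abs(kz-h)<3)).sum()])
m=(abs(ky)<40)&(abs(ky)>20)&(kz>50)&(kz<62)&(kx>-20)&(kx<5); print("shoulder z",m.sum(),np.median(kz[m]),"x",np.percentile(kx[m],[2,50,98]))
for s in (1,-1):
    m=(kz>62.5)&(kz<68)&(kx>-32)&(kx<8)&(s*ky>38)&(s*ky<64); print(" hook",s,m.sum(),"x",np.percentile(kx[m],[1,5]),"y",np.percentile(ky[m],[1,99]),"z",np.median(kz[m]))
E
```

```text
time_s: 10.65
eef_pos: [561.6, -188.1, 128.6]
tcp_rot: [-180.0, 4.9, -8.4]
force: [-0.6, 0.0, 1.5]
opening: 25.7
[-0.64  0.02  1.55] [-0.02  0.22 -0.02] [-4.37 -0.17  0.82]
3 [-0.02 -0.07  0.03] [-0.04  0.    0.11]
2 [-0.02 -1.07  0.03] [1.48 0.   0.2 ]
1 [-0.02 -2.07  0.03] [3.01 0.01 0.32]
0 [-0.02 -3.07  0.03] [4.53 0.01 0.47]
lining x 1683 [(25, np.float64(4.313222253275091)), (35, np.float64(3.766806563941085)), (45, np.float64(3.282308768603368))]
shoulder z 1447 52.057716581654574 x [-10.47  -2.94   3.03]
 hook 1 1086 x [-11.63 -10.86] y [44.74 58.85] z 64.6624028577211
 hook -1 1090 x [-11.71 -10.75] y [-57.06 -42.98] z 64.65914175294058
```

View pics/w11.png

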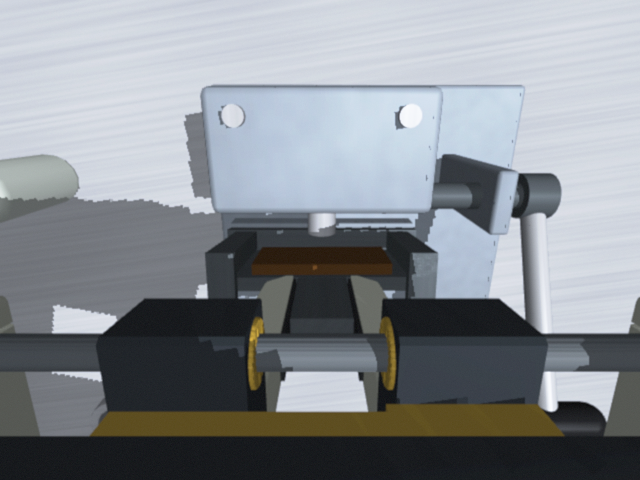

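```bash
python3 -m pendant '[[[0,-1,0,1.6,0,0.1,1],[0,-2,0,3.2,0,0.3,1],[0,-3,0,4.8,0,0.5,1],[0,-3.2,0,5.2,0,0.5,1],[0,-3.2,0,5.2,0,0.5,1],[0,-3.2,0,5.2,0,0.5,1]]]'; python3 - <<'E'
from hand import *
o,p,C=cur(); print(o["force"],o["ft_torque"],tocrad(p+C@IN))
c=r.camera("wrist"); W=pts(c)
K=tocrad(W); kx,ky,kz=[K[...,i] for i in range(3)]
m=(abs(ky)<34)&(kz>20)&(kz<47)&(kx>-20)&(kx<20); print("lining x",m.sum(),[(h,np.median(kx[m&(abs(kz-h)<3)])) for h in (25,35,45) if (m&(abs(kz-h)<3)).sum()])
E
```

```text
time_s: 11.2
eef_pos: [566.7, -188.8, 127.8]
tcp_rot: [-180.0, 8.1, -8.4]
force: [-1.5, -0.6, 4.0]
opening: 25.8
[-1.45 -0.58  3.96] [ 0.14  0.39 -0.02] [-4.03 -0.22  0.66]
lining x 1698 [(25, np.float64(5.953296837102256)), (35, np.float64(5.9920730663164505)), (45, np.float64(6.039176295759386))]
```

```bash
python3 -m pendant '[[[0,0,0,0,0,0,0.35],[0,0,0,0,0,0,0.3],[0,0,0,0,0,0,0.25],[0,0,0,0,0,0,0.2],[0,0,0,0,0,0,0.2],[0,0,0,0,0,0,0.2]]]'; python3 - <<'E'
from hand import *
o,p,C=cur(); print(o["force"],o["opening"])
c=r.camera("wrist"); W=pts(c); cv2.imwrite("pics/w12.png",c["image"][:,:,::-1])
K=tocrad(W); kx,ky,kz=[K[...,i] for i in range(3)]
m=(abs(ky)<34)&(kz>20)&(kz<47)&(kx>-20)&(kx<20); print("lining x",m.sum(),[(h,np.median(kx[m&(abs(kz-h)<3)])) for h in (25,35,45) if (m&(abs(kz-h)<3)).sum()])
E
```

```text
time_s: 11.75
eef_pos: [566.7, -188.8, 127.8]
tcp_rot: [-180.0, 8.1, -8.4]
force: [0.0, 0.5, -0.4]
opening: 37.1
[ 0.01  0.46 -0.36] 37.06011425212584
lining x 1692 [(25, np.float64(5.940065558479411)), (35, np.float64(5.964473241835368)), (45, np.float64(6.0369307956545395))]
```

View pics/w12.png

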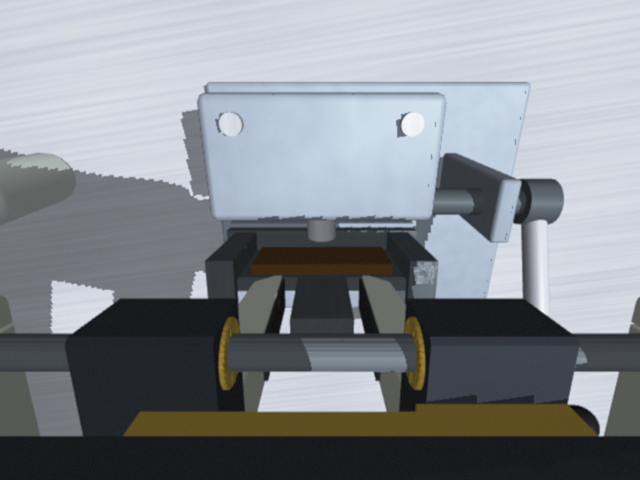

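```bash
python3 -m pendant '[[[0,0,0,0,0,-15,0.2],[0,0,0,0,0,-30,0.2],[0,0,0,0,0,-50,0.2],[0,0,0,0,0,-75,0.2],[0,0,0,0,0,-75,0.2],[0,0,0,0,0,-75,0.2]]]'; python3 - <<'E'
from hand import *
o,p,C=cur(); print(o["force"],o["opening"])
for n in ("wrist","top"):
    c=r.camera(n); W=pts(c); cv2.imwrite(f"pics/{n}13.png",c["image"][:,:,::-1])
    K=tocrad(W); kx,ky,kz=[K[...,i] for i in range(3)]
    m=(abs(ky)<34)&(kz>20)&(kz<47)&(kx>-20)&(kx<20); print("lining x",m.sum(),[(h,np.median(kx[m&(abs(kz-h)<3)])) for h in (25,35,45) if (m&(abs(kz-h)<3)).sum()])
def tg(x,z): # tip point in punch frame
    R=toolR(YAW,0); return PO*[1,1,0]+Ro.from_euler('z',YAW,degrees=True).as_matrix()@np.array([x,-112,z])-R[:,2]*22,R
for x,z in ((-59,190),(-59,142)): print(tg(x,z)[0]); go(*tg(x,z))
E
```

```text
time_s: 12.3
eef_pos: [578.0, -190.6, 205.1]
tcp_rot: [180.0, 7.9, -8.4]
force: [-0.9, -0.7, -0.6]
opening: 37.2
[-0.89 -0.74 -0.56] 37.16472848348833
lining x 682 [(25, np.float64(5.8974564158701455)), (35, np.float64(6.014083614482372)), (45, np.float64(5.966738819784108))]
lining x 0 []
[ 483.17 -289.48  212.  ]
row turn [-0.01  8.06  0.03] shift [-79.11 111.76   1.52] | n rows rot 1.125869891924861
[ 483.17 -289.48  164.  ]
row turn [-0.01  8.06  0.03] shift [-72.38 111.77  49.05] | n rows rot 1.125869891924861
```

View pics/wrist13.png

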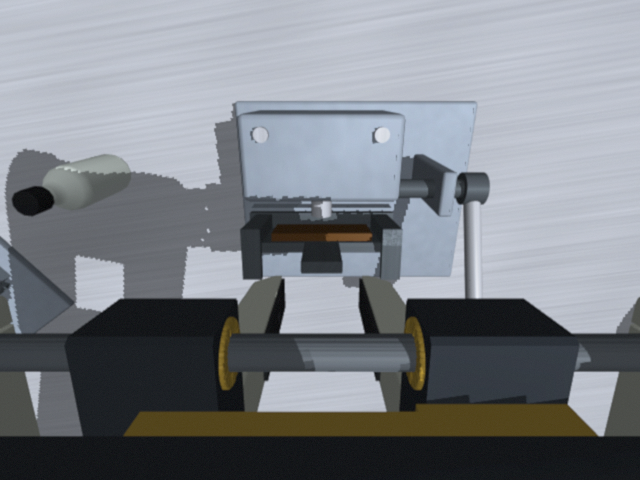

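```bash
python3 -m pendant '[[[0,3,0,-25,35,-5,0.2],[0,6,0,-50,70,-5,1],[0,8.1,0,-79,112,1.5,1],[0,8.1,0,-79,112,1.5,1],[0,8.1,0,-79,112,1.5,1],[0,8.1,0,-79,112,1.5,1],[0,8.1,0,-79,112,1.5,1],[0,8.1,0,-79,112,1.5,1],[0,8.1,0,-79,112,1.5,1],[0,8.1,0,-79,112,1.5,1]]]' 30; python3 - <<'E'
from hand import *
o,p,C=cur(); print(o["force"],o["opening"])
M=Ro.from_euler('z',YAW,degrees=True).as_matrix()
for n in ("wrist","top","side"):
    c=r.camera(n); W=pts(c); cv2.imwrite(f"pics/{n}14.png",c["image"][:,:,::-1])
    L=(W-PO*[1,1,0])@M; m=(L[...,1]<-84)&(L[...,1]>-140)&(L[...,2]>105)&(L[...,2]<142)&(abs(L[...,0]+59)<14)
    k=m&(L[...,2]>135); print(n,m.sum(),k.sum()); 
    if m.sum()>20: print(np.percentile(L[m],[2,98],axis=0), np.median(L[k],axis=0))
np.save('x',0)
R=toolR(YAW,0)
print("tip punch frame",(p+C[:,2]*22-PO*[1,1,0])@M)
for a in (25,20,15,10,5,0,-5,-9.4,-11):
    x=45-115*np.cos(np.radians(a)); z=80+115*np.sin(np.radians(a))+9
    q=PO*[1,1,0]+M@np.array([x,-112,z])-R[:,2]*22; print(a,C.T@(q-p),q[2])
E
```

```text
time_s: 13.23
eef_pos: [483.8, -289.1, 211.7]
tcp_rot: [-180.0, -0.0, -8.3]
force: [0.9, 0.1, 0.1]
opening: 0.7
[0.88 0.14 0.13] 0.6857149241000573
wrist 2274 1326
[[ -66.53 -137.03  127.03]
 [ -46.58  -86.04  138.12]] [ -58.47 -110.91  136.63]
top 52 20
[[ -66.95 -113.25  122.87]
 [ -45.26  -95.68  140.63]] [ -55.11 -103.87  137.98]
side 70 42
[[ -64.98 -132.35  124.57]
 [ -51.31  -84.97  141.09]] [ -57.78 -103.6   138.97]
tip punch frame [ -58.4  -111.54  189.7 ]
25 [-0.83  0.47 52.1 ] 159.60110010018045
20 [-4.67  0.47 61.36] 150.33231648245192
15 [-7.69  0.47 70.93] 140.7641901867899
10 [-9.86  0.47 80.73] 130.969540431697
5 [-11.17   0.47  90.67] 121.02291041598069
0 [-11.61   0.48 100.7 ] 111.0
-5 [-11.17   0.48 110.72] 100.97708958401931
-9.4 [-10.06   0.49 119.48] 92.21751434221343
-11 [ -9.5    0.49 122.64] 89.05696553169734
```

View pics/wrist14.png

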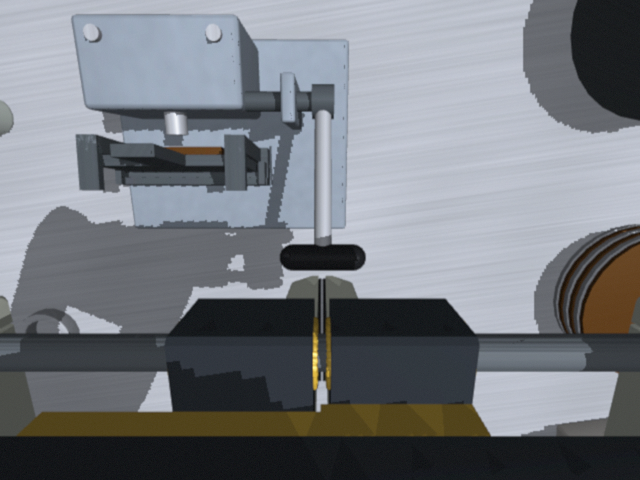

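View pics/top14.png

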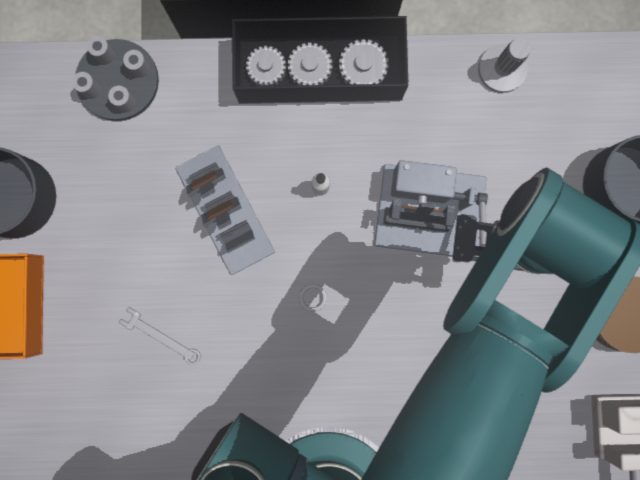

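```bash
python3 -m pendant '[[[0,0,0,-0.8,0.5,25,1],[0,0,0,-0.8,0.5,45,1],[0,0,0,-0.8,0.5,52,1],[0,0,0,-2.8,0.5,56.7,1],[0,0,0,-4.7,0.5,61.4,1],[0,0,0,-6.2,0.5,66,1],[0,0,0,-7.7,0.5,71,1],[0,0,0,-8.9,0.5,76,1],[0,0,0,-9.9,0.5,81,1],[0,0,0,-10.6,0.5,86,1],[0,0,0,-11.2,0.5,91,1],[0,0,0,-11.5,0.5,96,1],[0,0,0,-11.6,0.5,101,1],[0,0,0,-11.5,0.5,105,1],[0,0,0,-11.2,0.5,110,1],[0,0,0,-10.8,0.5,114,1],[0,0,0,-10.8,0.5,114,1],[0,0,0,-10.8,0.5,114,1]]]'; python3 - <<'E'
from hand import *
o,p,C=cur(); print(o["force"],p)
for n in ("wrist","side"):
    c=r.camera(n); cv2.imwrite(f"pics/{n}15.png",c["image"][:,:,::-1])
E
```

```text
time_s: 14.88
eef_pos: [472.8, -288.8, 99.0]
tcp_rot: [180.0, -0.1, -8.3]
force: [-5.8, 0.8, 8.5]
opening: 0.3
[-5.76  0.79  8.53] [ 472.77 -288.85   98.97]
```

View pics/wrist15.png

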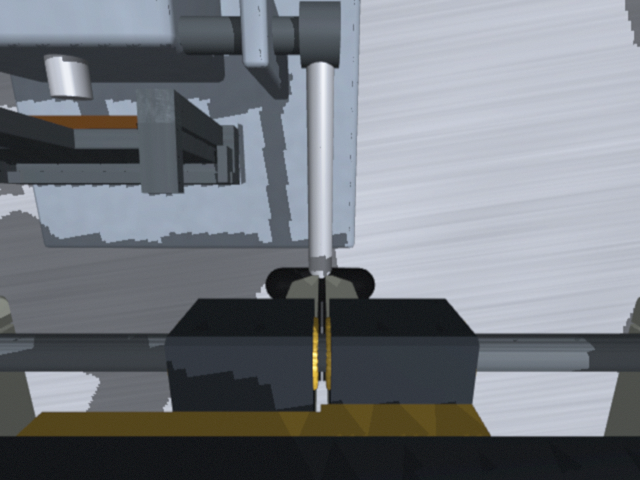

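```bash
python3 -m pendant '[[[0,0,0,0.4,0,3,1],[0,0,0,0.8,0,6,1],[0,0,0,0.9,0,7,1],[0,0,0,0.9,0,7,1]]]'; python3 -m pendant '[[[0,0,0,0.2,0,1,1],[0,0,0,0.2,0,2,1],[0,0,0,0.2,0,2,1]]]'
```

```text
time_s: 15.32
eef_pos: [473.7, -289.4, 93.3]
tcp_rot: [179.9, -0.1, -8.3]
force: [-4.7, 1.4, 7.7]
opening: 0.6
time_s: 15.57
eef_pos: [474.1, -289.7, 92.5]
tcp_rot: [179.9, -0.2, -8.4]
force: [-3.7, 2.3, 8.1]
opening: 0.4
```

```bash
python3 -m pendant '[[[0,0,0,0,0,1,1],[0,0,0,0,0,2,1],[0,0,0,0,0,2,1]]]';  python3 -m pendant '[[[0,0,0,0,0,1,1],[0,0,0,0,0,2,1],[0,0,0,0,0,2,1]]]'
```

```text
time_s: 15.82
eef_pos: [474.3, -289.9, 92.1]
tcp_rot: [179.8, -0.2, -8.4]
force: [-5.6, 5.0, 11.2]
opening: 0.4
time_s: 16.07
eef_pos: [474.6, -290.2, 91.9]
tcp_rot: [179.8, -0.3, -8.4]
force: [-6.8, 4.7, 14.8]
opening: 0.2
```

```bash
python3 -m pendant '[[[0,0,0,0,0,1.5,1],[0,0,0,0,0,3,1],[0,0,0,0,0,4,1],[0,0,0,0,0,4,1]]]'; python3 - <<'E'
from hand import *
c=r.camera("side"); W=pts(c); cv2.imwrite("pics/side16.png",cv2.resize(c["image"][150:270,270:420],None,fx=5,fy=5,interpolation=cv2.INTER_CUBIC)[:,:,::-1])
M=Ro.from_euler('z',YAW,degrees=True).as_matrix()
c=r.camera("wrist"); W=pts(c); cv2.imwrite("pics/w16.png",c["image"][:,:,::-1])
L=(W-PO*[1,1,0])@M
for y0 in (-138,-88):
    m=(abs(L[...,1]-y0)<5)&(L[...,2]>45)&(L[...,2]<100)&(abs(L[...,0]+68)<14); print(m.sum(),np.percentile(L[m],[50,95],axis=0) if m.sum() else None)
# shaft height along x
for x in (20,0,-20,-40):
    m=(abs(L[...,1]+112)<3)&(abs(L[...,0]-x)<3)&(L[...,2]>40); print(x,m.sum(),np.median(L[m][:,2]) if m.sum() else None)
E
```

```text
time_s: 16.4
eef_pos: [475.0, -290.5, 91.1]
tcp_rot: [179.7, -0.4, -8.4]
force: [-11.7, 9.9, 27.5]
opening: 0.5
255 [[ -65.26 -135.6    66.04]
 [ -60.37 -133.33   68.84]]
461 [[-64.68 -88.83  66.83]
 [-59.74 -83.89  69.34]]
20 221 81.34787389825112
0 206 77.7428288485006
-20 167 74.19467386669996
-40 1093 173.89969183730403
```

View pics/w16.png

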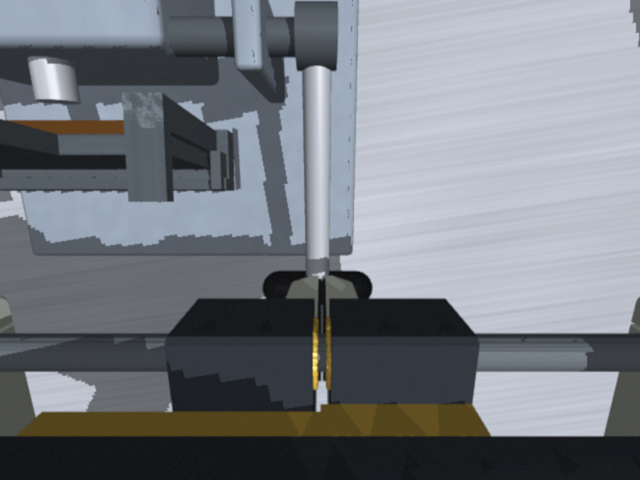

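```bash
python3 -m pendant '[[[0,0,0,-0.5,0,-3,1],[0,0,0,-1,0,-8,1],[0,0,0,-1.5,0,-14,1],[0,0,0,-1.5,0,-20,1],[0,0,0,-1.5,0,-26,1],[0,0,0,-1,0,-32,1],[0,0,0,0,0,-38,1],[0,0,0,1,0,-44,1],[0,0,0,2.5,0,-50,1],[0,0,0,4,0,-56,1],[0,0,0,6,0,-62,1],[0,0,0,8,0,-67,1],[0,0,0,9,0,-72,1],[0,0,0,5,0,-90,1],[0,0,0,-20,0,-115,1],[0,0,0,-60,0,-140,1],[0,0,0,-60,0,-140,1],[0,0,0,-60,0,-140,1],[0,0,0,-60,0,-140,1]]]'; python3 - <<'E'
from hand import *
o,p,C=cur(); print(o["force"],p)
M=Ro.from_euler('z',YAW,degrees=True).as_matrix()
for n in ("wrist","top","side"):
    c=r.camera(n); W=pts(c); cv2.imwrite(f"pics/{n}17.png",c["image"][:,:,::-1])
    L=(W-PO*[1,1,0])@M; m=(L[...,1]<-84)&(L[...,1]>-140)&(L[...,2]>105)&(L[...,2]<142)&(abs(L[...,0]+59)<14)
    if m.sum()>20: print(n,"grip",m.sum(),np.percentile(L[m],[2,98],axis=0))
    K=tocrad(W); kx,ky,kz=[K[...,i] for i in range(3)]
    m=(abs(ky)<34)&(kz>20)&(kz<47)&(kx>-20)&(kx<20); print("lining x",m.sum(),[(h,np.median(kx[m&(abs(kz-h)<3)])) for h in (25,35,45) if (m&(abs(kz-h)<3)).sum()])
E
```

```text
time_s: 18.08
eef_pos: [414.8, -281.0, 230.3]
tcp_rot: [179.7, -0.4, -8.4]
force: [0.9, -0.2, -0.3]
opening: 0.6
[ 0.87 -0.24 -0.33] [ 414.79 -280.98  230.33]
wrist grip 2289 [[ -67.38 -137.06  127.61]
 [ -46.64  -85.76  138.26]]
lining x 1249 [(25, np.float64(-8.17301087751472)), (35, np.float64(-8.101836518896217)), (45, np.float64(-8.078935253736567))]
top grip 312 [[ -67.27 -137.09  127.22]
 [ -46.68  -85.33  139.83]]
lining x 144 [(25, np.float64(-7.636695690211289)), (35, np.float64(-7.792537656356967)), (45, np.float64(-7.086158596205043))]
side grip 73 [[ -64.36 -130.62  126.69]
 [ -49.05  -84.25  140.95]]
lining x 125 [(25, np.float64(-4.176373798531814)), (35, np.float64(-3.391958917933098)), (45, np.float64(-3.184735070481698))]
```

View pics/wrist17.png

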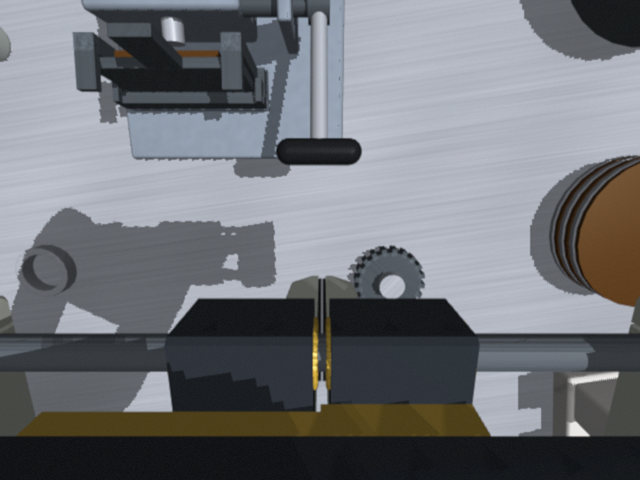

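View pics/top17.png

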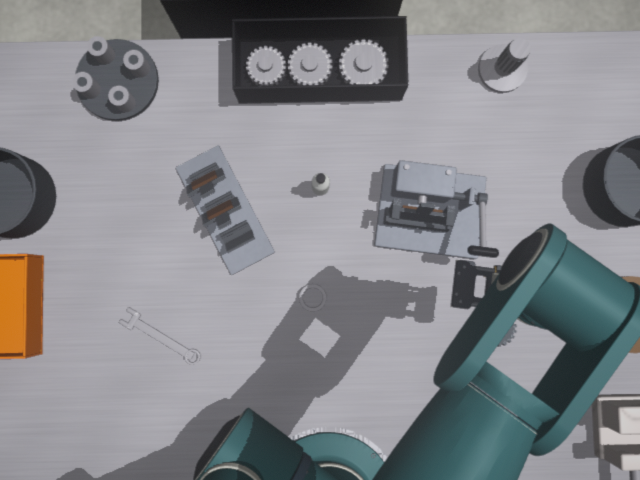

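```bash
python3 - <<'E'
from bench import r
print(r.finish_job())
E
```

```text
the job is handed in; nothing more can be done
None
```

The wide pad is loaded in the punch's cradle, the lever has been pressed to its stop and is back up, and the job is handed in. The arm's clock read about 18 s of the 66 s allowed.

**Loading:** I lifted the pad out of the rack's nearest slot and put its foot in the cradle slot, leaning about 33° forward. I then turned it up under the hooks and opened the fingers. After I let go, the lining face measured 6.0 mm behind the posts' front face at three heights, the value for a seated pad.

**Lever:** I pressed until the force rose to about 27 N with almost no further travel. The shaft measured about 10° below level there, against 9.4° given for the stop.

**Last checks:**
- **Pad:** it still stands in the cradle under the hooks. The wrist view puts its front face at −8.1 mm, as it should be for a seated pad. The top view gives −7.1 to −7.8 mm; the side view reads −3 to −4 mm, but I did not pin down which surface that sampled, so I relied on the wrist and top views.
- **Lever:** the top of the grip bar is back at about 138 mm, its rest height.
- **Contact:** the robot touches nothing.
- **Rest of the bench:** by eye, the narrow pads, bottle, race and wrench look unmoved in the final top picture. The gear was partly hidden by the arm; it was visible in the wrist view, but I did not compare its position.

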